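# Empty and sort the spacer-post magazine beside the mill

## Task

Swivel the magazine's flat cover fully aside on its screw until it stops, lift every spacer post straight out of its well, and sort them into the grey tray: long posts in the wide row, short posts in the narrow row, each standing upright or lying flat on the row's floor. When all the posts are sorted, swivel the cover fully home again over the empty pocket, and leave everything else on the bench where it is.

Things in the scene. Friction and masses are not known exactly. Their poses are not given: they have to be found in the camera images.
- magazine: Fixed open-topped aluminium block, 254 (x) x 110 (y) x 93 mm high; origin on the bench, z up. A pocket, 216 mm along x and 90 mm across y, centred on the origin, is sunk 53 mm from the rim to its floor at z = 40 mm. In that floor are five square wells, 20 x 20 mm, bottom at z = 5 mm, in a row at x = -80, -40, 0, 40, 80 mm, y = 0. Fingers fit into the pocket from straight above, closing along the magazine's y (at most 90 mm over the backs of the open fingers).
- cover (a joint): angle of the flat grey cover plate (254 x 110 x 5 mm, top face 99 mm above the bench) that lies on the magazine and swivels level on one screw: 0 = closed against its stop, grows clockwise seen from above, 1.65 rad = open against its stop, when the pocket is wholly clear and the plate sticks out towards the magazine's -y side over the bench. It stays where it is left; friction is about 2 N at the knob.
- cover_pivot (a point): centre of the cover's pivot screw, on the cover's top face (magazine x = -121, y = +42 mm)
- cover_knob (a point): centre of the top of the black round knob on the cover, 20 mm diameter, standing 33 mm above the plate, 222 mm along and 42 mm across from the pivot
- tray: Loose grey sorting tray, 158 (x) x 192 (y) mm, 0.9 kg, floor 3 mm thick, walls 4 mm thick and 15 mm high; origin under its centre. Across its y it is divided into two rows, each 150 mm long along x: the wide row (100 mm) at +y is for long posts, the narrow row (80 mm) at -y is for short posts. It may lie turned any way round.
- row_long (a point): centre of the floor of the tray's wide row, axes as the tray: inside 150 (x) x 100 (y) mm
- row_short (a point): centre of the floor of the tray's narrow row, axes as the tray: inside 150 (x) x 80 (y) mm
- post_long_1: Long square steel spacer post, 18 x 18 x 85 mm, about 0.21 kg; origin at its middle, z along its length. At first it stands in one of the wells, 50 mm of it above the pocket floor; it may be absent.
- post_short_1: Short square steel spacer post, 18 x 18 x 65 mm, about 0.16 kg; origin at its middle, z along its length. At first it stands in one of the wells, 30 mm of it above the pocket floor; it may be absent.
- post_long_2: Long square steel spacer post, 18 x 18 x 85 mm, about 0.21 kg; origin at its middle, z along its length. At first it stands in one of the wells, 50 mm of it above the pocket floor; it may be absent.
- post_short_2: Short square steel spacer post, 18 x 18 x 65 mm, about 0.16 kg; origin at its middle, z along its length. At first it stands in one of the wells, 30 mm of it above the pocket floor; it may be absent.
- post_long_3: Long square steel spacer post, 18 x 18 x 85 mm, about 0.21 kg; origin at its middle, z along its length. At first it stands in one of the wells, 50 mm of it above the pocket floor; it may be absent.
- tnut_a: Bystander: dark T-slot nut, 32 x 24 x 17 mm, between the spanner and the magazine; origin under it. Leave it alone.
- tnut_b: Bystander: dark T-slot nut, 32 x 24 x 17 mm; origin under it. Leave it alone.
- step_block: Bystander: dark stepped clamping block, 48 x 30 x 48 mm high; origin under it. Leave it alone.
- collet: Bystander: steel spring collet standing up, 33 mm across, 40 mm high; origin under it. Leave it alone.
- oil_bottle: Bystander: white oil bottle, 56 mm across, 120 mm high; origin under it. Leave it alone.
- chip_brush: Bystander: chip brush lying on the bench; origin under it. Leave it alone.
- spanner: Bystander: spanner lying on the bench; origin under it. Leave it alone.
Not all that is in view belongs to the job. What is shaped like the tray but orange is not meant.

How it is judged:
By the outcome, as a careful person would: the job done as asked, in the order asked, and still so for the second after the job is handed in, with the robot touching nothing.
Of post_long_1, post_short_1, post_long_2, post_short_2, post_long_3 only 3 to 5 are there at a start; the rules pass over those that are not, and their reading is None.
At some moment in a run one of tray may be knocked a few centimetres aside while the robot is not near it.
Once in a run the grip may slacken for a moment while it holds something.
It also fails if it takes over 210 s, if anything falls off the work surface, if the arm or the gripper's body presses on something with over 40 N, if the wrist force passes 120 N, or if a joint passes its speed limit or range.

## Robot

A 6-joint arm with a two-finger parallel gripper is mounted at the origin on the work surface. World frame = base frame: x ahead of the robot, y to its left, z up, the work surface at z = 0. Lengths are in m, angles in rad, forces in N, time in s.
With the tool pointing down it reaches from about 0.4 to 0.825 m from the base axis. Payload 7 kg.
Tool frame: the origin (TCP) lies midway between the tips of the shut fingers; the grasp point (between the pads) lies hold_point_z behind it (hold_point_z is the distance from the TCP to the grasp point, in m); z points along the fingers, y is the direction in which the jaws open and shut (so a half turn about z gives the same grasp; the last joint's range is limited). The gripper opens to 88 mm and grips with 3 to 60 N. Pads are 19 mm wide; open, the fingers measure 130 mm over their backs; the gripper's body (78 mm by 193 mm) begins 47 mm behind the grasp point.
Start: joints at [-1.047, 0.359, 0.012, 0, -1.224, -0.288], TCP at [0.158, -0.656, 0.227] pointing down, gripper open.
Joint ranges: [-3.07, 3.07], [-1.43, 2.12], [-1.02, 1.25], [-3.03, 1.67], [-3.05, -0], [-3.03, 3.03]. Speed limits (rad/s): [2.39, 2.39, 3.01, 3.14, 3.14, 3.14].

## Interface

Orientations are given as [roll, pitch, yaw] about the fixed x, y, z axes, in that order (R = Rz(yaw) Ry(pitch) Rx(roll)).
In Python, from station import * gives the robot as it stands. The module is installed in compiled form; this text tells all that it offers.
- The arm moves only by the tool arm_command, never from a script. Its arguments are lists of equal length, an entry for each row: "fingers": the closure, from -1 (fully open) to 1 (shut); "dp": the shift along the world's x, y, z in m, a list of three; "roll": the turn about the world's z in rad. In form: {"fingers": [fingers, ...], "dp": [[x, y, z], ...], "roll": [roll, ...]}. A call has 1 to 8 rows; each row shifts and turns the pose as measured when the row begins; what a row does not reach is not made up. A row lasts 1/10 s, in which the tool goes at most 50 mm and 8.59 degrees, less where a joint would pass 70% of its speed; a pose out of reach is approached as far as the arm can. A call is refused whole if a number of a shift passes 0.05 or a number of a turn 0.15, either way. A call with a gripper value outside its range is refused whole. The fingers move at their own pace and stop on an object; "newtons" is the grip in N (left out, the last holds). Time passes only in rows, so rows that do not move let the fingers close. It gives the time, the measured TCP pose, the force and the opening at its end, in the units of the state.
- get_state(): the state, without advancing time (a new reading comes with each control period).
- grab_frame(name): name is "side" or "top" or "wrist"; returns the picture (420x560x3 uint8, blue, green, red); there is no depth.
- calibration(name): a dict with "fx", "fy", "cx", "cy" (pixels), "R" (3x3) and "t" (3): a world point X has camera coordinates R X + t; the wrist camera has in their place "hand_eye" (4x4, takes a point from camera to tool coordinates, whose origin is the TCP and whose axes are the flange's). Camera axes: x right, y down, z forward; pixel columns grow to the right and rows downward; lengths in m; the calibration is good to about 2 mm. A picture is of the moment at which its call begins: read the wrist's pose just before it. calibration takes no time and is no camera call.
- job_done(): hands the job in, once; it reports no verdict.
The state is a dict: "t": time; "q": joint angles; "qd": joint speeds; "joint_efforts": joint torques, N m; "eef_pos": TCP position; "ee_rot": TCP orientation; "force": force on the tool from outside, world axes, zero at the start; "moment": the same for the moment, N m; "width": finger opening in m.
Only numpy, scipy, OpenCV 4.12 (cv2) and the standard library are available. Lean on these libraries where they do the work, as an engineer would, in place of code of your own. Each camera call takes 0.05 s, during which the arm holds its last target.

## Working session

There is one attempt and no reset: what is moved stays moved. The work goes in short steps, Python scripts to look and compute and a tool call to move; the robot and the scene stay as the last step left them, time stands still between calls to the robot, and variables do not carry over. Pictures are saved under pics/ and viewed, and the job is handed in when it is done.

Besides the shell and the picture viewer there is one more tool, called as name([rows], argument=value, ...), one row to a line, values as JSON. arm_command: Moves the arm, as the interface text tells. Its arguments: {"type":"object","properties":{"fingers":{"type":"array"},"dp":{"type":"array"},"roll":{"type":"array"},"newtons":{"type":"number"}},"required":["fingers","dp","roll"]}

```bash
mkdir -p pics
python3 - <<'E'
from station import *
import cv2
print(get_state())
for n in ["top","side","wrist"]:
    cv2.imwrite(f"pics/{n}0.png",grab_frame(n)); print(n,calibration(n))
E
```

```text
{'t': 0.0, 'q': array([-1.04690891e+00,  3.59386309e-01,  1.10492957e-02, -3.83604737e-04,
       -1.22409338e+00, -2.88079684e-01]), 'qd': array([-1.66727240e-04,  4.81926852e-04,  9.49759873e-05, -8.88424234e-05,
       -5.98537358e-05, -1.43548814e-03]), 'joint_efforts': array([-6.14140981e-05, -5.82718313e+01,  2.93056995e+01,  6.99693963e+00,
        6.89837529e-03, -1.31207166e-04]), 'eef_pos': array([ 0.15755212, -0.65584213,  0.22561287]), 'ee_rot': array([ 3.13992347e+00, -1.18554933e-04, -2.90591546e+00]), 'force': array([0.82268205, 0.67789631, 0.08100291]), 'moment': array([0.02495286, 0.02443613, 0.03582625]), 'width': 0.08727174527391816}
top {'fx': 540.956965294676, 'fy': 540.956965294676, 'cx': 277.3117012038478, 'cy': 210.32193980512312, 'R': array([[-0.01335897, -0.99985061, -0.01096807],
       [-0.99810955,  0.0139922 , -0.05984594],
       [ 0.05999046,  0.01014785, -0.99814737]]), 't': array([-0.06258922,  0.53840223,  1.5018988 ])}
side {'fx': 522.7883825531136, 'fy': 522.7883825531136, 'cx': 276.39999818140944, 'cy': 211.88813404441927, 'R': array([[-0.85904053, -0.51186468, -0.00662719],
       [-0.31564734,  0.53984065, -0.78034533],
       [ 0.40300884, -0.66825641, -0.62531372]]), 't': array([0.39956981, 0.27274648, 1.03396598])}
wrist {'fx': 334.8091260198589, 'fy': 334.8091260198589, 'cx': 279.1909614458495, 'cy': 209.91190104428824, 'hand_eye': array([[ 5.26056238e-04, -9.51471921e-01, -3.07735123e-01,
         8.42630206e-02],
       [ 9.99999862e-01,  5.01434118e-04,  1.59083827e-04,
         6.44367957e-04],
       [ 2.94509557e-06, -3.07735164e-01,  9.51472054e-01,
        -1.57371506e-01],
       [ 0.00000000e+00,  0.00000000e+00,  0.00000000e+00,
         1.00000000e+00]])}
```

View pics/top0.png

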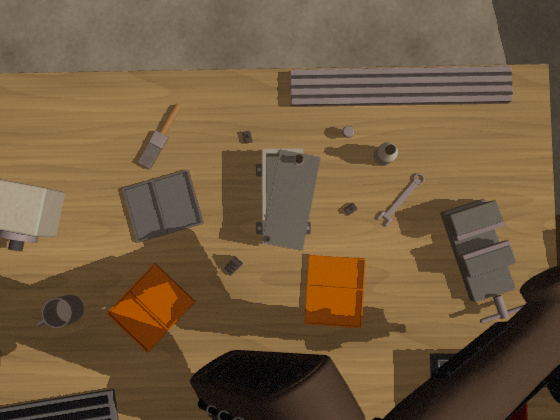

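View pics/side0.png

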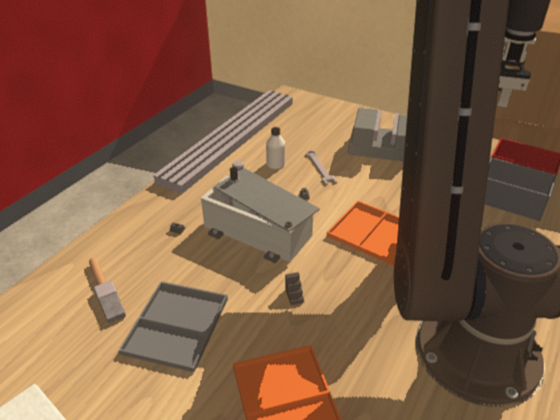

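View pics/wrist0.png

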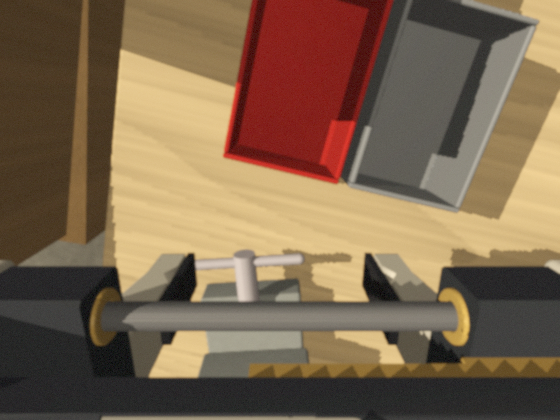

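```bash
cat > h.py <<'E'
import numpy as np, cv2
from station import *
from scipy.spatial.transform import Rotation as Ro
def cam(n, st=None):
    c=calibration(n)
    if n=="wrist":
        T=np.eye(4);T[:3,:3]=Ro.from_euler('xyz',st["ee_rot"]).as_matrix();T[:3,3]=st["eef_pos"]
        M=np.linalg.inv(T@c["hand_eye"]); return c,M[:3,:3],M[:3,3]
    return c,np.array(c["R"]),np.array(c["t"])
def pix2w(n,uv,z,st=None):
    c,R,t=cam(n,st)
    d=R.T@np.array([(uv[0]-c["cx"])/c["fx"],(uv[1]-c["cy"])/c["fy"],1.]);o=-R.T@t
    return o+d*(z-o[2])/d[2]
def w2pix(n,X,st=None):
    c,R,t=cam(n,st); p=R@np.array(X)+t
    return np.array([c["fx"]*p[0]/p[2]+c["cx"],c["fy"]*p[1]/p[2]+c["cy"]])
def crop(img,x0,y0,x1,y1,s,name):
    cv2.imwrite("pics/"+name,cv2.resize(img[y0:y1,x0:x1],None,fx=s,fy=s,interpolation=cv2.INTER_CUBIC))
E
python3 - <<'E'
from h import *
i=cv2.imread("pics/top0.png")
crop(i,220,130,360,270,4,"c0.png")
crop(i,100,150,220,260,5,"c1.png")
i=cv2.imread("pics/side0.png")
crop(i,190,150,330,270,5,"c2.png")
E
```

```text
(no output)
```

View pics/c0.png

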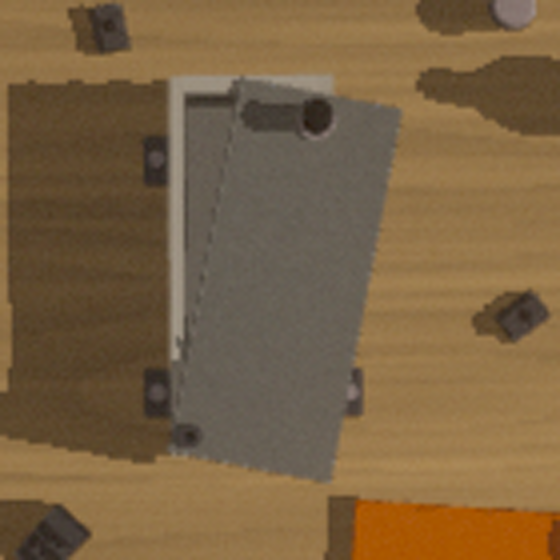

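View pics/c1.png

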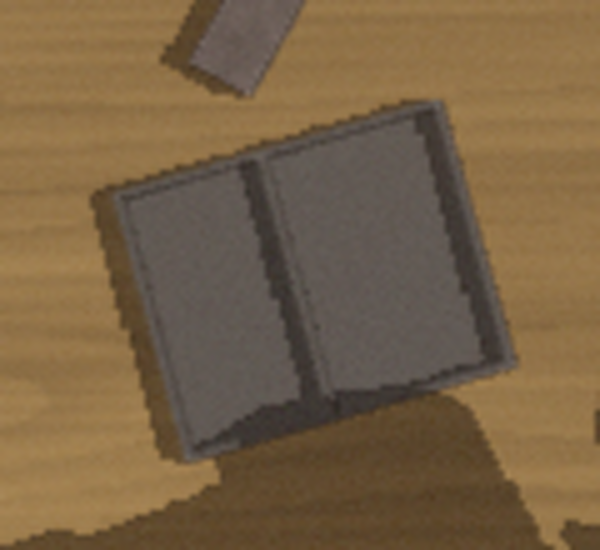

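View pics/c2.png

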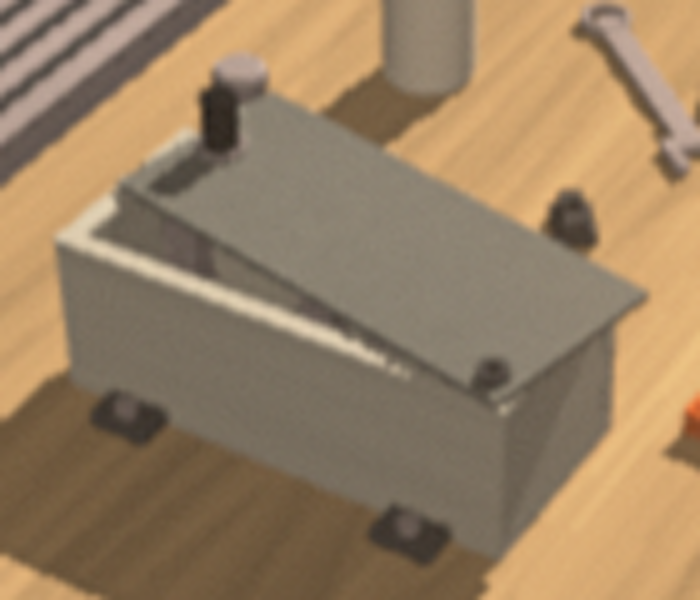

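Run:
```python
from h import *
np.set_printoptions(precision=4,suppress=True)
k=pix2w("top",(220+320/4,130+113/4),0.132);p=pix2w("top",(220+188/4,130+436/4),0.102)
print("knob",k,"piv",p,np.linalg.norm((k-p)[:2]),np.hypot(222,42))
C=[pix2w("top",(220+a/4,130+b/4),0.093) for a,b in [(170,77),(333,77)]]
print("mag far corners",*C)
T=np.array([pix2w("top",(100+a/5,150+b/5),0.017) for a,b in [(115,195),(442,101),(517,367),(185,462)]])
print(T,T.mean(0)); d=T[1]-T[0]; print(np.linalg.norm(T-np.roll(T,-1,0),axis=1),np.arctan2(d[1],d[0]))
for n,uv,z in [("tnutb",(247,137),0.0),("tnut_a",(350,209),0),("collet",(348,131),.04),("bottle",(388,152),.12),("step",(232,266),.048),("spannerL",(417,180),0),("sp",(384,219),0)]:
    print(n,pix2w("top",uv,z))
```

```text
knob [ 0.6655 -0.132   0.132 ] piv [ 0.4569 -0.0426  0.102 ] 0.22696009704689385 225.93804460515275
mag far corners [ 0.6975 -0.0332  0.093 ] [ 0.6958 -0.1424  0.093 ]
[[0.6037 0.3642 0.017 ]
 [0.6543 0.1793 0.017 ]
 [0.5036 0.1377 0.017 ]
 [0.4529 0.3243 0.017 ]] [0.5536 0.2514 0.017 ]
[0.1917 0.1563 0.1933 0.156 ] -1.3036817223470856
tnutb [0.7497 0.0141 0.    ]
tnut_a [ 0.5393 -0.2756  0.    ]
collet [ 0.7543 -0.2697  0.04  ]
bottle [ 0.6804 -0.3635  0.12  ]
step [0.3849 0.0555 0.048 ]
spannerL [ 0.619  -0.4671  0.    ]
sp [ 0.5097 -0.3709  0.    ]
```

Run:
```python
import station
print([ (k,getattr(station,k)) for k in dir(station) if not k.startswith('__')][:40])
```

```text
[('Unreachable', <class 'station.Unreachable'>), ('calibration', <function make.<locals>.<lambda> at 0x7ff6106e4680>), ('get_state', <function make.<locals>.<lambda> at 0x7ff6106e45e0>), ('grab_frame', <function make.<locals>.drawn_camera at 0x7ff6106e40e0>), ('hold_point_z', 0.0188), ('job_done', <function connect.<locals>.done at 0x7ff610657740>)]
```

arm_command([
  [0.034,0.035,0.005],
  [0.034,0.035,0.005],
  [0.034,0.035,0.005],
  [0.034,0.035,0.005],
  [0.034,0.035,0.005],
  [0.034,0.035,0.005],
  [0.034,0.035,0.005],
  [0.034,0.035,0.005],
], fingers=[-1,-1,-1,-1,-1,-1,-1,-1], roll=[0,-0.04,-0.04,-0.04,-0.04,-0.04,-0.04,-0.04])

```text
t: 0.95
eef_pos: [0.4292, -0.3696, 0.2621]
ee_rot: [3.134, -0.004, 3.077]
force: [0.9, -1.4, -0.1]
width: 0.0877
```

arm_command([
  [0.025,0.04,0.01],
  [0.025,0.04,0.01],
  [0.025,0.04,0.01],
  [0.025,0.04,0.01],
  [0.025,0.04,0.01],
  [0.025,0.02,0.0],
  [0.0,0.0,0.0],
  [0.0,0.0,0.0],
], fingers=[-1,-1,-1,-1,-1,-1,-1,-1], roll=[0.0,0,0,0,0,0,0,0])

```text
t: 1.75
eef_pos: [0.586, -0.1341, 0.3128]
ee_rot: [3.133, -0.005, 3.082]
force: [0.5, -0.4, -0.2]
width: 0.0882
```

Run:
```python
from h import *
s=get_state();print(s["q"],s["eef_pos"],s["ee_rot"])
cv2.imwrite("pics/w1.png",grab_frame("wrist"));np.save("w1.npy",s,allow_pickle=True)
```

```text
[ 0.09338081  0.19915425 -0.0090464  -0.00987356 -1.36590488 -1.72131955] [ 0.58602551 -0.13407628  0.31280882] [ 3.13253917 -0.00472999  3.08244676]
```

View pics/w1.png

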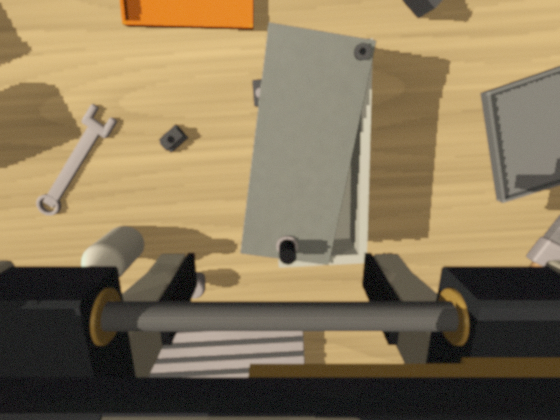

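Run:
```python
from h import *
i=cv2.imread("pics/w1.png")
crop(i,230,10,390,280,3,"w1c.png")
```

```text
(no output)
```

View pics/w1c.png

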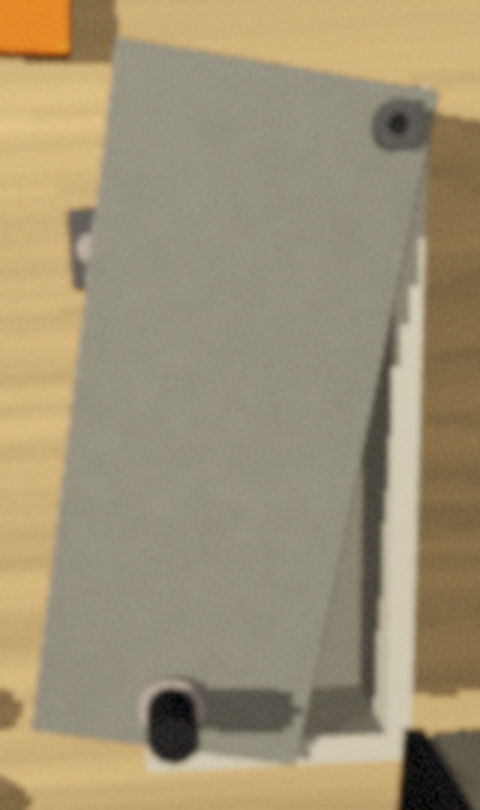

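Run:
```python
from h import *
np.set_printoptions(precision=4,suppress=True)
s=np.load("w1.npy",allow_pickle=True).item()
f=lambda a,b,z:pix2w("wrist",(230+a/3,10+b/3),z,s)
k=f(173,738,.132);p=f(400,123,.101);kb=f(171,706,.101)
print("knob",k,kb,"piv",p,np.linalg.norm((k-p)[:2]))
a=f(411,760,.093);b=f(147,772,.093);print(a,b,np.linalg.norm(a-b))
for q in [(118,38),(437,93),(298,762),(33,727)]: print(f(*q,.099))
```

```text
knob [ 0.6643 -0.1271  0.132 ] [ 0.6651 -0.1269  0.101 ] piv [ 0.4574 -0.039   0.101 ] 0.2249244962923168
[ 0.6993 -0.0282  0.093 ] [ 0.6979 -0.1383  0.093 ] 0.11012715870181072
[ 0.4262 -0.132   0.099 ]
[ 0.4486 -0.0263  0.099 ]
[ 0.6941 -0.0762  0.099 ]
[ 0.6717 -0.183   0.099 ]
```

arm_command([
  [0.025,0.002,-0.03],
  [0.025,0.001,-0.03],
  [0.025,0.001,-0.035],
  [0.004,0.0,-0.035],
  [0.0,0.0,-0.03],
  [0,0,0],
], fingers=[-1,-1,-1,-1,-1,-1], roll=[0.0,0,0,0,0,0])

```text
t: 2.4
eef_pos: [0.6633, -0.1369, 0.1493]
ee_rot: [3.132, -0.001, 3.074]
force: [-1.1, 0.0, -0.4]
width: 0.0877
```

arm_command([
  [0.002,0.007,-0.015],
  [0.0,0.0,-0.018],
  [0.0,0.0,-0.01],
  [0,0,0],
], fingers=[-1,-1,-1,-1], roll=[-0.1,0,0,0])

```text
t: 2.8
eef_pos: [0.6656, -0.1339, 0.1109]
ee_rot: [3.133, 0.003, 2.967]
force: [0.8, 0.5, 0.2]
width: 0.0878
```

Run:
```python
from h import *
cv2.imwrite("pics/w2.png",grab_frame("wrist"))
i=grab_frame("side");crop(i,170,80,350,230,4,"s2.png")
```

```text
(no output)
```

View pics/w2.png

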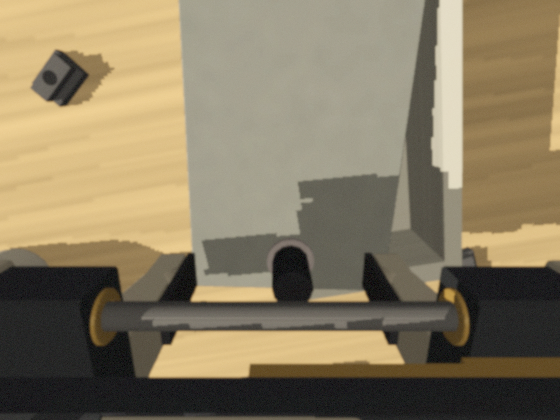

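View pics/s2.png

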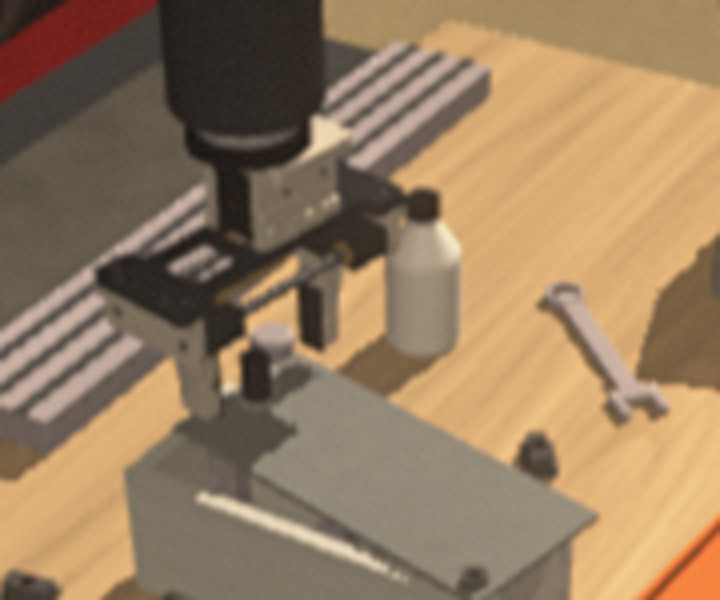

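Run:
```python
from h import *
s=get_state()
x,y,z=s["eef_pos"]
for zz in (.099,.111,.132): print(zz,w2pix("wrist",(x,y,zz),s))
print("knobtop at",pix2w("wrist",(292,284),.132,s),"base",pix2w("wrist",(290,262),.099,s))
```

```text
0.099 [278.15802792 259.32734164]
0.111 [278.28492528 269.61435053]
0.132 [278.55132056 291.20983798]
knobtop at [ 0.6639063  -0.12702945  0.132     ] base [ 0.66940214 -0.1275669   0.099     ]
```

arm_command([
  [0.0,0.006,-0.005],
  [0,0,0],
  [0,0,0],
  [0,0,0],
  [0,0,0],
  [0,0,0],
  [0,0,0],
  [0,0,0],
], fingers=[-1,0.2,1,1,1,1,1,1], roll=[0,0,0,0,0,0,0,0], newtons=10)

```text
t: 3.7
eef_pos: [0.6684, -0.1274, 0.1112]
ee_rot: [3.132, 0.011, 2.969]
force: [0.2, -0.1, -0.6]
width: 0.0368
```

arm_command([
  [-0.002,0,-0.003],
  [0,0,0],
  [0,0,0],
  [0,0,0],
  [0,0,0],
], fingers=[1,1,1,1,1], roll=[0,0,0,0,0])

```text
t: 4.2
eef_pos: [0.6662, -0.1275, 0.1078]
ee_rot: [3.132, 0.011, 2.969]
force: [0.2, -0.2, -0.3]
width: 0.0194
```

```bash
cat > arc.py <<'E'
import sys
from h import *
th1=float(sys.argv[1]); n=int(sys.argv[2])
P=np.array([.4572,-.0395]); r=.226
s=get_state(); e=s["eef_pos"][:2]-P
th0=np.arctan2(e[1],e[0]); print("th0",th0,"r",np.linalg.norm(e),"z",s["eef_pos"][2],"yaw",s["ee_rot"][2],"q",s["q"].round(2))
ths=np.linspace(th0,th1,n+1)
pts=np.array([P+r*np.array([np.cos(t),np.sin(t)]) for t in ths]); pts[0]=s["eef_pos"][:2]
print(np.diff(pts,axis=0).round(4).tolist())
E
python3 arc.py -0.95 7
```

```text
th0 -0.3985632338434476 r 0.2267848065782918 z 0.10779432703182515 yaw 2.9688177062490704 q [ 0.09  0.45 -0.13 -0.01 -0.98 -1.83]
[[-0.0083, -0.0158], [-0.0088, -0.0155], [-0.01, -0.0147], [-0.0111, -0.0139], [-0.0122, -0.013], [-0.0132, -0.012], [-0.0141, -0.0109]]
```

arm_command([
  [-0.0083,-0.0158,0],
  [-0.0088,-0.0155,0],
  [-0.01,-0.0147,0],
  [-0.0111,-0.0139,0],
  [-0.0122,-0.013,0],
  [-0.0132,-0.012,0],
  [-0.0141,-0.0109,0],
  [0,0,0],
], fingers=[1,1,1,1,1,1,1,1], roll=[-0.05,-0.05,-0.05,-0.05,-0.05,-0.05,-0.05,0])

```text
t: 5.0
eef_pos: [0.5861, -0.2285, 0.108]
ee_rot: [3.129, 0.017, 2.593]
force: [0.6, 2.0, 0.4]
width: 0.0223
```

```bash
python3 arc.py -1.5 7
```

```text
th0 -0.9723251026720712 r 0.2287902459811164 z 0.1079698897378927 yaw 2.5925283897943734 q [-0.06  0.37 -0.26 -0.   -0.92 -2.05]
[[-0.016, -0.0068], [-0.0151, -0.0079], [-0.0156, -0.0068], [-0.0161, -0.0056], [-0.0165, -0.0044], [-0.0167, -0.0031], [-0.0169, -0.0018]]
```

arm_command([
  [-0.016,-0.0068,0],
  [-0.0151,-0.0079,0],
  [-0.0156,-0.0068,0],
  [-0.0161,-0.0056,0],
  [-0.0165,-0.0044,0],
  [-0.0167,-0.0031,0],
  [-0.0169,-0.0018,0],
  [0,0,0],
], fingers=[1,1,1,1,1,1,1,1], roll=[-0.07,-0.07,-0.07,-0.07,-0.07,-0.07,-0.07,0])

```text
t: 5.8
eef_pos: [0.4704, -0.2661, 0.1082]
ee_rot: [3.126, 0.018, 2.082]
force: [-0.8, 1.1, -0.8]
width: 0.0194
```

```bash
python3 arc.py -1.90 6
```

```text
th0 -1.5124268284749194 r 0.22698433187442818 z 0.10824745632835951 yaw 2.082361302948975 q [-0.15  0.24 -0.46  0.01 -0.85 -2.49]
[[-0.0146, 0.0006], [-0.0146, 0.0006], [-0.0145, 0.0015], [-0.0144, 0.0024], [-0.0142, 0.0034], [-0.014, 0.0043]]
```

arm_command([
  [-0.0146,0.0006,0],
  [-0.0146,0.0006,0],
  [-0.0145,0.0015,0],
  [-0.0144,0.0024,0],
  [-0.005,0.001,0],
], fingers=[1,1,1,1,1], roll=[-0.03,-0.03,-0.03,-0.03,0])

```text
t: 6.3
eef_pos: [0.4078, -0.261, 0.1084]
ee_rot: [3.125, 0.021, 1.963]
force: [2.5, 0.2, -5.4]
width: 0.0193
```

```bash
python3 arc.py -1.90 4
```

```text
th0 -1.7901345961638122 r 0.2269312790184325 z 0.10840850066867738 yaw 1.962679877930881 q [-0.15  0.14 -0.59  0.01 -0.81 -2.6 ]
[[-0.0058, 0.0023], [-0.006, 0.0016], [-0.006, 0.0018], [-0.0059, 0.0019]]
```

arm_command([
  [-0.006,0.0018,0],
  [-0.006,0.0018,0],
  [-0.003,0.001,0],
], fingers=[1,1,1], roll=[0,0,0])

```text
t: 6.6
eef_pos: [0.3964, -0.2568, 0.1094]
ee_rot: [3.118, 0.026, 1.966]
force: [14.4, -2.4, -12.8]
width: 0.0193
```

```bash
python3 arc.py -1.90 4
```

```text
th0 -1.843481710131785 r 0.22566129862165688 z 0.10939153451417487 yaw 1.966040718464197 q [-0.15  0.12 -0.62  0.01 -0.8  -2.61]
[[-0.0032, 0.0006], [-0.0031, 0.0009], [-0.003, 0.001], [-0.003, 0.001]]
```

arm_command([
  [-0.004,0.001,0],
  [-0.002,0.0,0],
  [0,0,0],
], fingers=[1,1,1], roll=[0,0,0])

```text
t: 6.9
eef_pos: [0.3964, -0.256, 0.1101]
ee_rot: [3.108, 0.032, 1.97]
force: [0.2, -2.8, -2.6]
width: 0.0198
```

Run:
```python
from h import *
i=grab_frame("top");cv2.imwrite("pics/top3.png",i);crop(i,200,120,380,320,3,"t3.png")
s=get_state();print(s["eef_pos"],s["force"])
```

```text
[ 0.39635324 -0.25600458  0.11016949] [ 3.21976472 -2.27594114 -5.57532   ]
```

View pics/t3.png

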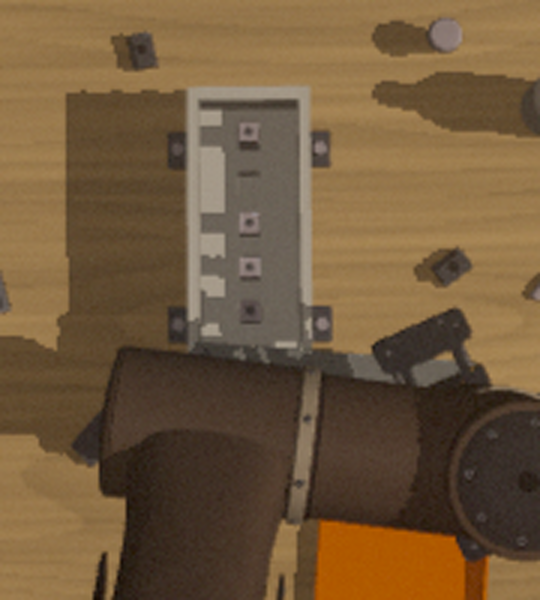

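arm_command([
  [0,0,0],
  [0,0,0],
  [0,0,0],
  [0.0,0.0,0.03],
  [0,0,0.04],
], fingers=[0.2,0.2,0.2,0.0,0.0], roll=[0,0,0,0,0])

```text
t: 7.45
eef_pos: [0.3915, -0.2546, 0.1773]
ee_rot: [3.119, 0.024, 1.971]
force: [1.0, -0.3, -0.0]
width: 0.0425
```

arm_command([
  [0.0,0.0,0.04],
  [0.01,0.02,0.04],
  [0.02,0.03,0.02],
  [0.02,0.03,0.01],
  [0.02,0.03,0.01],
  [0.02,0.03,0.0],
  [0.02,0.02,0],
  [0.01,0.01,0],
], fingers=[-0.2,-0.4,-0.6,-0.8,-1,-1,-1,-1], roll=[0.14,0.14,0.14,0.14,0.14,0.14,0.14,0.14])

```text
t: 8.25
eef_pos: [0.5131, -0.079, 0.3114]
ee_rot: [3.114, 0.035, 3.13]
force: [-0.4, -0.7, 0.5]
width: 0.0877
```

arm_command([
  [0.0,0.0,0.0],
  [0,0,0],
  [0,0,0],
], fingers=[-1,-1,-1], roll=[0,0,0])

```text
t: 8.55
eef_pos: [0.5131, -0.078, 0.3109]
ee_rot: [3.114, 0.034, 3.13]
force: [0.5, 0.1, 0.2]
width: 0.0878
```

Run:
```python
from h import *
s=get_state();print(s["q"],s["eef_pos"],s["ee_rot"],Ro.from_euler('xyz',s["ee_rot"]).as_matrix()[:,2])
i=grab_frame("wrist");cv2.imwrite("pics/w4.png",i);np.save("w4.npy",s,allow_pickle=True)
```

```text
[ 0.21248229  0.0339112  -0.20065314 -0.02006294 -1.29736658 -1.78945804] [ 0.51310347 -0.07800652  0.31087784] [3.1141088  0.03365252 3.12990829] [ 0.03395225  0.02708554 -0.99905636]
```

View pics/w4.png

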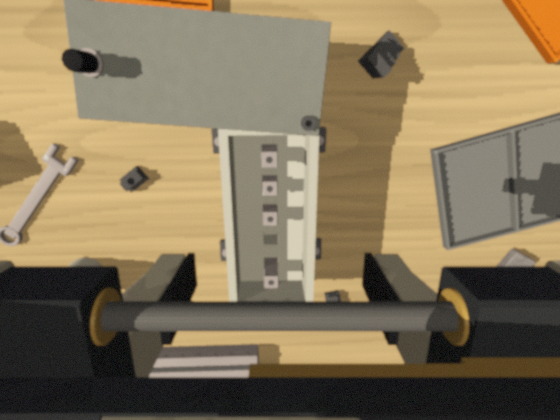

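arm_command([
  [0.0,0.0,0.0],
  [0,0,0],
  [0,0,0],
  [0,0,0],
  [0,0,0],
], fingers=[-1,-1,-1,-1,-1], roll=[-0.15,-0.15,-0.15,-0.15,0])

```text
t: 9.1
eef_pos: [0.5101, -0.0817, 0.3118]
ee_rot: [3.113, 0.035, 2.519]
force: [-0.3, 0.0, 0.4]
width: 0.0878
```

arm_command([
  [0.0,0.0,0.0],
  [0,0,0],
  [0,0,0],
  [0,0,0],
  [0,0,0],
], fingers=[-1,-1,-1,-1,-1], roll=[0.15,0.15,0.15,0.15,0])

```text
t: 9.6
eef_pos: [0.5081, -0.084, 0.3127]
ee_rot: [3.113, 0.036, 3.133]
force: [0.2, 0.1, -0.1]
width: 0.0873
```

arm_command([
  [0.03,0.0,0.0],
  [0.03,0,0],
  [0.03,0,0],
  [0,0,0],
  [0,0,0],
], fingers=[-1,-1,-1,-1,-1], roll=[0,0,0,0,0])

```text
t: 10.1
eef_pos: [0.5996, -0.0859, 0.3136]
ee_rot: [3.112, 0.038, 3.121]
force: [-1.0, 0.5, 0.3]
width: 0.0876
```

arm_command([
  [-0.03,0.0,0.0],
  [-0.03,0,0],
  [-0.03,0,0],
  [0,0,0],
  [0,0,0],
], fingers=[-1,-1,-1,-1,-1], roll=[0,0,0,0,0])

```text
t: 10.6
eef_pos: [0.5031, -0.0869, 0.3126]
ee_rot: [3.112, 0.037, 3.114]
force: [0.4, -0.8, -0.3]
width: 0.0874
```

arm_command([
  [0.0,0.0,-0.04],
  [0.0,0,-0.04],
  [0.0,0,-0.04],
  [0,0,0],
  [0,0,0],
], fingers=[-1,-1,-1,-1,-1], roll=[0,0,0,0,0])

```text
t: 11.1
eef_pos: [0.5051, -0.0875, 0.1935]
ee_rot: [3.112, 0.045, 3.111]
force: [0.4, -0.0, 1.3]
width: 0.0874
```

arm_command([
  [0.0,0.0,0.04],
  [0.0,0,0.04],
  [0.0,0,0.04],
  [0,0,0],
  [0,0,0],
], fingers=[-1,-1,-1,-1,-1], roll=[0,0,0,0,0])

```text
t: 11.6
eef_pos: [0.5074, -0.0885, 0.3289]
ee_rot: [3.113, 0.055, 3.11]
force: [0.4, 0.5, -0.8]
width: 0.0877
```

arm_command([
  [0.0,0.0,-0.015],
  [0.0,0,-0.015],
  [0.0,0,-0.015],
  [0,0,-0.015],
  [0,0,-0.015],
  [0,0,-0.015],
  [0,0,-0.015],
  [0,0,-0.015],
], fingers=[-1,-1,-1,-1,-1,-1,-1,-1], roll=[0,0,0,0,0,0,0,0])

```text
t: 12.4
eef_pos: [0.5115, -0.0893, 0.2158]
ee_rot: [3.113, 0.071, 3.109]
force: [0.4, -0.3, -0.2]
width: 0.0874
```

arm_command([
  [0.0,0.0,0.02],
  [0.0,0,0],
  [0.0,0,0],
  [0,0,0],
  [0,0,0],
  [0,0,0],
  [0,0,0],
  [0,0,0],
], fingers=[-1,-1,-1,-1,-1,-1,-1,-1], roll=[0.15,0.15,0.15,0.15,0.15,0.15,0.15,0.15])

```text
t: 13.2
eef_pos: [0.5119, -0.09, 0.2391]
ee_rot: [3.117, 0.069, -1.968]
force: [0.2, 0.1, 0.5]
width: 0.0877
```

arm_command([
  [0.0,0.0,0.02],
  [0.0,0,0],
  [0.0,0,0],
  [0,0,0],
  [0,0,0],
  [0,0,0],
  [0,0,0],
  [0,0,0],
], fingers=[-1,-1,-1,-1,-1,-1,-1,-1], roll=[0.15,0.15,0.15,0.15,0.15,0.15,0.15,0.15])

```text
t: 14.0
eef_pos: [0.5141, -0.0914, 0.2653]
ee_rot: [3.12, 0.066, -0.768]
force: [-0.4, -0.4, -0.4]
width: 0.0876
```

arm_command([
  [0.0,0.0,0.02],
  [0.0,0,0],
  [0.0,0,0],
  [0,0,0],
  [0,0,0],
  [0,0,0],
], fingers=[-1,-1,-1,-1,-1,-1], roll=[0.15,0.15,0.15,0.15,0.13,0])

```text
t: 14.6
eef_pos: [0.5156, -0.0919, 0.2899]
ee_rot: [3.119, 0.063, -0.029]
force: [1.1, -0.6, -0.3]
width: 0.0875
```

arm_command([
  [0.0,0.0,-0.015],
  [0.0,0,-0.015],
  [0.0,0,-0.015],
  [0,0,-0.015],
  [0,0,0.015],
  [0,0,0.015],
  [0,0,0.015],
  [0,0,0.015],
], fingers=[-1,-1,-1,-1,-1,-1,-1,-1], roll=[0,0,0,0,0,0,0,0])

```text
t: 15.4
eef_pos: [0.5154, -0.0924, 0.2904]
ee_rot: [3.117, 0.064, -0.065]
force: [0.2, 0.8, 0.1]
width: 0.0876
```

Run:
```python
from h import *
s=get_state();print(s["q"],s["eef_pos"],s["ee_rot"])
i=grab_frame("wrist");cv2.imwrite("pics/w5.png",i);np.save("w5.npy",s,allow_pickle=True)
i=grab_frame("top");cv2.imwrite("pics/top5.png",i)
```

```text
[ 0.20259996  0.11148326 -0.17347335  0.00666025 -1.35446311  1.30187984] [ 0.51541505 -0.09243533  0.29042264] [ 3.11715833  0.06445596 -0.0654514 ]
```

View pics/w5.png

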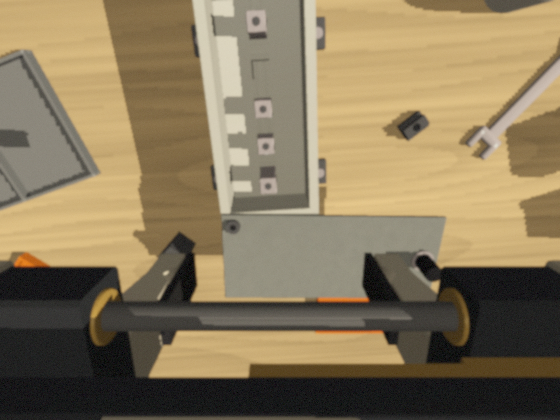

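Run:
```python
from h import *
crop(cv2.imread("pics/w5.png"),190,0,330,240,4,"w5c.png")
crop(cv2.imread("pics/top5.png"),250,135,320,245,5,"t5c.png")
```

View pics/w5c.png

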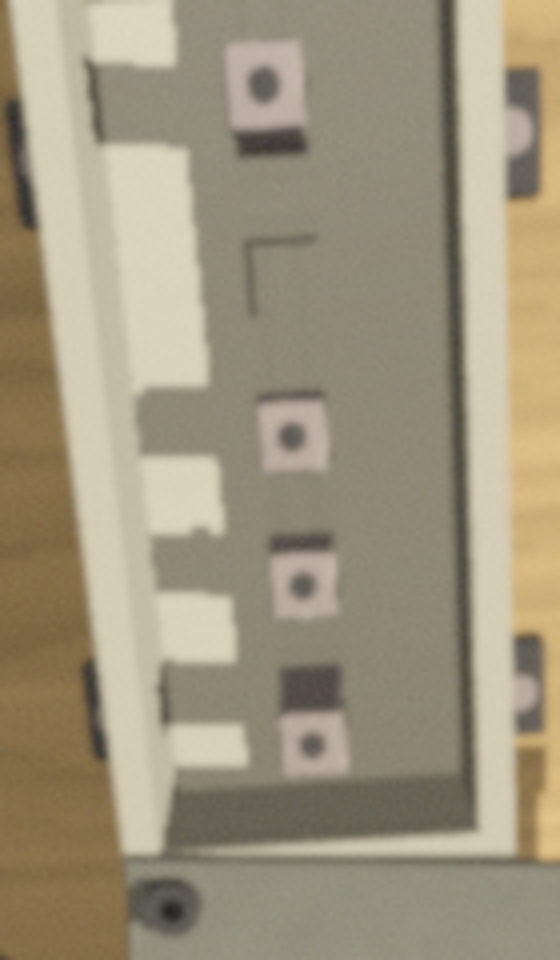

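View pics/t5c.png

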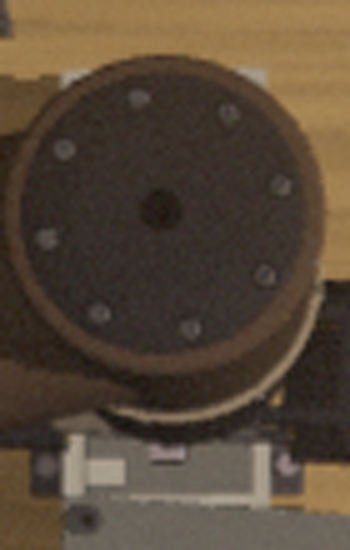

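Run:
```python
from h import *
np.set_printoptions(precision=4,suppress=True)
s=np.load("w5.npy",allow_pickle=True).item()
f=lambda a,b,z:pix2w("wrist",(190+a/4,b/4),z,s)
g=lambda a,b,z:pix2w("top",(200+a/3,120+b/3),z)
print("piv",f(167,907,.101))
print("hole corners floor",f(248,242,.04),f(315,238,.04))
print("rim outer right-low",f(517,852,.093),"inner right-low",f(478,828,.093))
for w,a,b in [(80,(264,84),(249,132)),(0,(292,436),(250,222)),(-40,(303,584),(250,267)),(-80,(312,744),(250,310))]:
    print(w,"wrist",f(*a,.09)[:2],f(*a,.07)[:2],"top",g(*b,.09)[:2],g(*b,.07)[:2])
# sizes
for w,(l,r) in {80:((225,85),(303,85)),0:((258,436),(328,436)),-40:((269,584),(338,584)),-80:((280,744),(349,744))}.items():
    print(w,np.linalg.norm(f(*l,.09)-f(*r,.09)),np.linalg.norm(f(*l,.07)-f(*r,.07)))
a=f(45,300,.093),f(508,300,.093);print(a)
print("top rim far",g(187,88,.093),g(311,88,.093))
```

```text
piv [ 0.4572 -0.0399  0.101 ]
hole corners floor [ 0.6272 -0.0753  0.04  ] [ 0.627  -0.0937  0.04  ]
rim outer right-low [ 0.4632 -0.1388  0.093 ] inner right-low [ 0.4713 -0.128   0.093 ]
80 wrist [ 0.6578 -0.0844] [ 0.6606 -0.0839] top [ 0.6572 -0.0876] [ 0.6602 -0.0877]
0 wrist [ 0.5796 -0.0845] [ 0.5779 -0.084 ] top [ 0.5765 -0.0874] [ 0.5783 -0.0874]
-40 wrist [ 0.5422 -0.0844] [ 0.5384 -0.0838] top [ 0.5363 -0.0868] [ 0.5376 -0.0868]
-80 wrist [ 0.4982 -0.0834] [ 0.4919 -0.0828] top [ 0.4981 -0.0863] [ 0.4988 -0.0863]
80 0.017986350221221154 0.01900823703410341
0 0.017650728584874653 0.018653547197700623
-40 0.01811165409149231 0.019140659990295714
-80 0.01895125858203378 0.020027966251700585
(array([ 0.6151, -0.0279,  0.093 ]), array([ 0.608 , -0.1394,  0.093 ]))
top rim far [ 0.6972 -0.0328  0.093 ] [ 0.6955 -0.1435  0.093 ]
```

Run:
```python
from h import *
s=np.load("w5.npy",allow_pickle=True).item()
f=lambda a,b,z:pix2w("wrist",(190+a/4,b/4),z,s)
c,R,t=cam("wrist",s);print("cam",-R.T@t)
for w,base,top in [(0,(290,392),(290,402)),(-40,(302,534),(302,553)),(-80,(310,666),(312,712)),(80,(270,155),(267,130))]:
    xb=f(*base,.04)[0]
    print(w,xb, [(h,round(f(*top,h)[0]-xb,4)) for h in (.07,.09)], "center",xb-.009 if w<80 else xb+.009)
```

```text
cam [ 0.60872569 -0.09419111  0.44202236]
0 0.5875010624199573 [(0.07, np.float64(-0.0009)), (0.09, np.float64(0.0003))] center 0.5785010624199572
-40 0.5474898461882061 [(0.07, np.float64(-0.0006)), (0.09, np.float64(0.0027))] center 0.5384898461882061
-80 0.5074846067867874 [(0.07, np.float64(-0.006)), (0.09, np.float64(-0.0002))] center 0.4984846067867874
80 0.6480319831236082 [(0.07, np.float64(0.0026)), (0.09, np.float64(0.0004))] center 0.6570319831236082
```

arm_command([
  [0.04,0.004,-0.01],
  [0.04,0.004,-0.03],
  [0.04,0.0,-0.03],
  [0.022,0.0,-0.03],
  [0,0,-0.02],
  [0,0,0],
], fingers=[-1,-1,-1,-1,-1,-1], roll=[0.05,0,0,0,0,0])

```text
t: 16.1
eef_pos: [0.6631, -0.0846, 0.1671]
ee_rot: [3.119, 0.056, -0.031]
force: [-0.3, 0.5, -1.0]
width: 0.0872
```

```bash
cat > look.py <<'E'
import sys
from h import *
np.set_printoptions(precision=4,suppress=True)
s=get_state();print(s["t"],s["q"].round(2),s["eef_pos"],s["ee_rot"],"F",s["force"],"w",s["width"])
for n in sys.argv[2:]:
    i=grab_frame(n);cv2.imwrite(f"pics/{n}_{sys.argv[1]}.png",i)
np.save(f"{sys.argv[1]}.npy",s,allow_pickle=True)
E
python3 look.py a1 wrist side
```

```text
16.1 [ 0.17  0.42 -0.04  0.01 -1.17  1.37] [ 0.6631 -0.0846  0.1671] [ 3.1189  0.0559 -0.0305] F [-0.2801  0.5271 -1.0184] w 0.0872237481917213
```

View pics/wrist_a1.png

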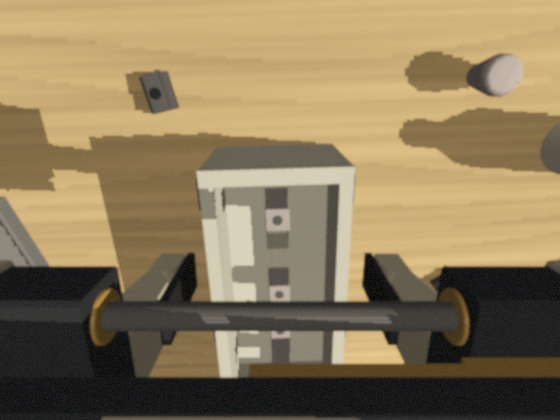

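View pics/side_a1.png

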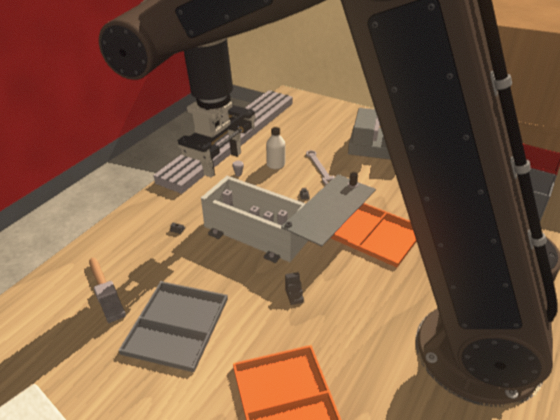

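Run:
```python
from h import *
np.set_printoptions(precision=4,suppress=True)
s=np.load("a1.npy",allow_pickle=True).item()
i=cv2.imread("pics/side_a1.png");
print("post80 wrist",pix2w("wrist",(277,219),.09,s),"rim",pix2w("wrist",(200,171),.093,s),pix2w("wrist",(354,166),.093,s))
x0,y0,yaw=.5785,-.0845,-.013
for w in (-80,-40,0,40,80):
    for h in (.07,.09):
        x=x0+w/1000;y=y0+yaw*w/1000
        u=w2pix("side",(x,y,h));print(w,h,u)
crop(i,195,165,320,265,6,"sa1.png")
```

```text
post80 wrist [ 0.6592 -0.0841  0.09  ] rim [ 0.6984 -0.0321  0.093 ] [ 0.6983 -0.1388  0.093 ]
-80 0.07 [282.0999 218.478 ]
-80 0.09 [282.1015 211.9348]
-40 0.07 [267.9163 213.0511]
-40 0.09 [267.7761 206.5398]
0 0.07 [254.0978 207.7639]
0 0.09 [253.823 201.285]
40 0.07 [240.6304 202.611 ]
40 0.09 [240.2279 196.1651]
80 0.07 [227.5008 197.5875]
80 0.09 [226.9772 191.1748]
```

View pics/sa1.png

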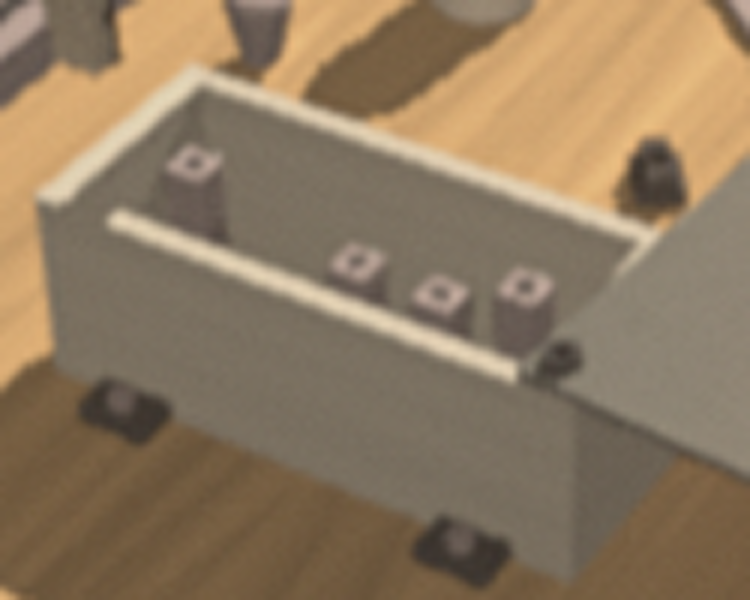

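arm_command([
  [-0.006,0.0,-0.02],
  [0,0,-0.02],
  [0,0,0],
  [0,0,0],
  [0,0,0],
  [0,0,0],
  [0,0,0],
  [0,0,0],
], fingers=[0.22,0.22,0.22,0.22,0.22,0.22,0.22,0.22], roll=[0.018,0,0,0,0,0,0,0], newtons=40)

```text
t: 17.0
eef_pos: [0.6632, -0.0848, 0.1452]
ee_rot: [3.119, 0.031, -0.013]
force: [0.7, 0.7, 0.2]
width: 0.035
```

arm_command([
  [-0.006,0.0,-0.02],
  [0,0.0005,-0.02],
  [0,0,0],
], fingers=[0.22,0.22,0.22], roll=[0,0,0])

```text
t: 17.3
eef_pos: [0.6581, -0.0843, 0.106]
ee_rot: [3.12, 0.027, -0.013]
force: [0.3, -0.3, -0.8]
width: 0.034
```

```bash
python3 look.py a2 wrist side
python3 - <<'E'
from h import *
crop(cv2.imread("pics/wrist_a2.png"),150,150,410,350,3,"a2c.png")
E
```

```text
17.3 [ 0.18  0.45 -0.15  0.02 -1.    1.37] [ 0.6581 -0.0843  0.106 ] [ 3.1198  0.0275 -0.0127] F [ 0.3067 -0.2998 -0.759 ] w 0.03396403553765811
```

View pics/a2c.png

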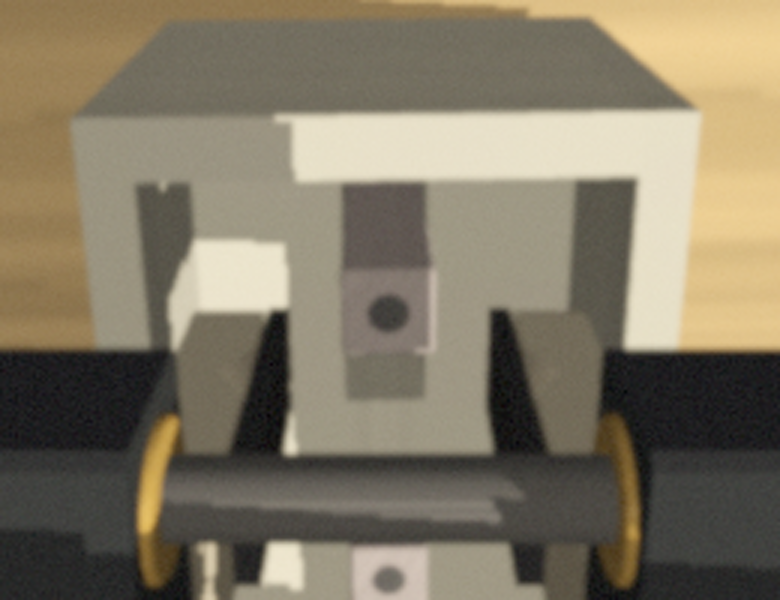

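Run:
```python
from h import *
s=np.load("a2.npy",allow_pickle=True).item()
print(pix2w("wrist",(279.3,254.3),.09,s))
```

```text
[ 0.65837814 -0.08420616  0.09      ]
```

arm_command([
  [0,0.0,-0.02],
  [0,0,-0.02],
  [0,0,-0.01],
  [0,0,0],
], fingers=[0.22,0.22,0.22,0.22], roll=[0,0,0,0])

```text
t: 17.8
eef_pos: [0.6636, -0.0844, 0.063]
ee_rot: [3.119, 0.016, -0.011]
force: [-0.1, -1.1, 1.2]
width: 0.0344
```

arm_command([
  [-0.006,0.0,-0.008],
  [0,0,0],
  [0,0,0],
  [0,0,0],
  [0,0,0],
  [0,0,0],
  [0,0,0],
], fingers=[0.22,1,1,1,1,1,1], roll=[0,0,0,0,0,0,0])

```text
t: 18.5
eef_pos: [0.6585, -0.0842, 0.0576]
ee_rot: [3.12, 0.012, -0.011]
force: [-0.6, 0.0, -3.0]
width: 0.0179
```

arm_command([
  [0,0.0,0.015],
  [0,0,0.02],
  [0,0,0.03],
  [0,0,0.03],
  [0,0,0.03],
  [0,0,0],
], fingers=[1,1,1,1,1,1], roll=[0,0,0,0,0,0])

```text
t: 19.1
eef_pos: [0.6582, -0.0846, 0.1916]
ee_rot: [3.119, 0.012, -0.01]
force: [0.7, 0.1, -1.7]
width: 0.0176
```

```bash
python3 look.py a3 wrist side top
python3 - <<'E'
from h import *
a=cv2.imread("pics/wrist_a3.png")[150:350,150:410];b=cv2.imread("pics/side_a3.png")[60:260,130:390]
cv2.imwrite("pics/a3c.png",cv2.resize(np.hstack([a,b]),None,fx=1.5,fy=1.5))
E
```

```text
19.1 [ 0.18  0.37 -0.06  0.02 -1.15  1.37] [ 0.6582 -0.0846  0.1916] [ 3.1189  0.012  -0.0104] F [ 0.705   0.1169 -1.6806] w 0.017608327780661823
```

View pics/a3c.png

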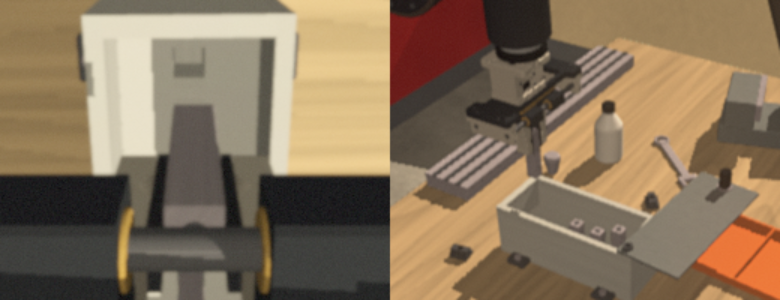

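View pics/top_a3.png

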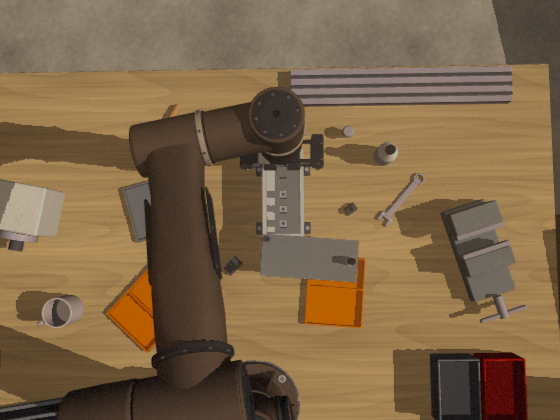

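arm_command([
  [-0.008,0.04,0.01],
  [-0.008,0.042,0.01],
  [-0.008,0.042,0],
  [-0.008,0.042,0],
  [-0.008,0.042,0],
  [-0.008,0.042,0],
  [-0.008,0.042,0],
  [0,0,0],
], fingers=[1,1,1,1,1,1,1,1], roll=[0.04,0.04,0.04,0.04,0.04,0.04,0.04,0])

```text
t: 20.05
eef_pos: [0.5888, 0.214, 0.1938]
ee_rot: [3.115, 0.042, 0.274]
force: [0.7, -0.7, -2.0]
width: 0.0176
```

```bash
python3 look.py a4 wrist side
```

```text
20.05 [ 0.66  0.33 -0.11  0.01 -1.18  1.18] [0.5888 0.214  0.1938] [3.1153 0.0422 0.2737] F [ 0.6599 -0.6969 -2.0482] w 0.01759043600733051
```

View pics/wrist_a4.png

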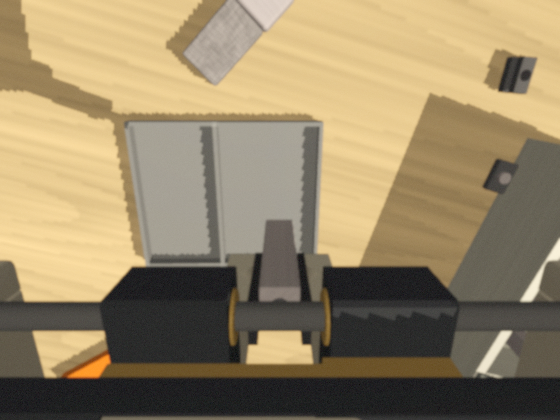

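View pics/side_a4.png

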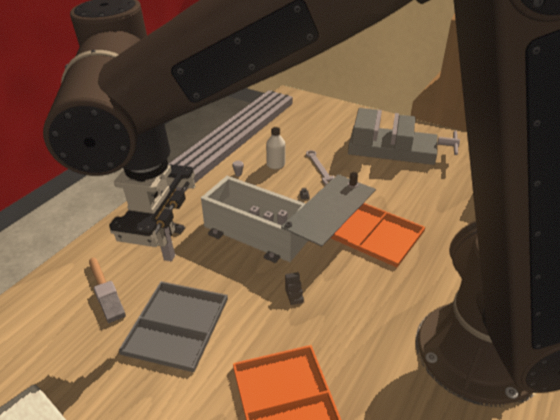

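Run:
```python
from h import *
np.set_printoptions(precision=4,suppress=True)
s=np.load("a4.npy",allow_pickle=True).item()
f=lambda a,b,z:pix2w("wrist",(a,b),z,s)
L=f(126,122,.016);Rr=f(322,122,.016);D=f(216,122,.016);BL=f(149,264,.016);BD=f(225,264,.016)
print(L,Rr,np.linalg.norm(L-Rr),D,np.linalg.norm(L-D),BL,np.linalg.norm(L-BL),BD)
u=(Rr-L)/np.linalg.norm(Rr-L);print("u",u[:2],np.arctan2(u[1],u[0]))
v=np.array([-u[1],u[0]]);v=-v if v@(BL-L)[:2]<0 else v
C=(L[:2]+Rr[:2])/2+.079*v;print("C",C,"v",v)
for n,o in(("long",.042),("short",-.052)):
    c=C+o*u[:2];print(n,c,c+.035*v,c-.035*v)
```

```text
[0.6059 0.3661 0.016 ] [0.6563 0.1859 0.016 ] 0.18712178728855874 [0.6289 0.284  0.016 ] 0.08523234050569736 [0.4588 0.3233 0.016 ] 0.1532342460716994 [0.4804 0.2421 0.016 ]
u [ 0.2694 -0.963 ] -1.298070216518826
C [0.555  0.2547] v [-0.963  -0.2694]
long [0.5664 0.2143] [0.5326 0.2048] [0.6001 0.2237]
short [0.541  0.3048] [0.5073 0.2954] [0.5747 0.3142]
```

arm_command([
  [0.008,0.009,-0.03],
  [0,0,-0.03],
  [0,0,-0.03],
  [0,0,-0.015],
  [0,0,0],
  [0,0,0],
], fingers=[1,1,1,1,1,1], roll=[0,0,0,0,0,0])

```text
t: 20.75
eef_pos: [0.5968, 0.2123, 0.0829]
ee_rot: [3.111, 0.049, 0.263]
force: [-0.5, 0.0, -2.0]
width: 0.0178
```

arm_command([
  [0.003,0.012,-0.012],
  [0,0,-0.01],
  [0,0,0],
], fingers=[1,1,1], roll=[0,0,0])

```text
t: 21.05
eef_pos: [0.6017, 0.2245, 0.0621]
ee_rot: [3.112, 0.045, 0.261]
force: [-0.8, 0.0, -2.9]
width: 0.0177
```

```bash
python3 look.py a5 wrist side
python3 - <<'E'
from h import *
a=cv2.imread("pics/wrist_a5.png")[100:350,150:410];b=cv2.imread("pics/side_a5.png")[200:390,70:270]
b=cv2.resize(b,None,fx=1.3,fy=250/190)
cv2.imwrite("pics/a5c.png",cv2.resize(np.hstack([a,b]),None,fx=1.5,fy=1.5))
E
```

```text
21.05 [ 0.67  0.47 -0.22  0.01 -0.93  1.16] [0.6017 0.2245 0.0621] [3.1124 0.0452 0.2607] F [-0.8129  0.0397 -2.943 ] w 0.017682579424774407
```

View pics/a5c.png

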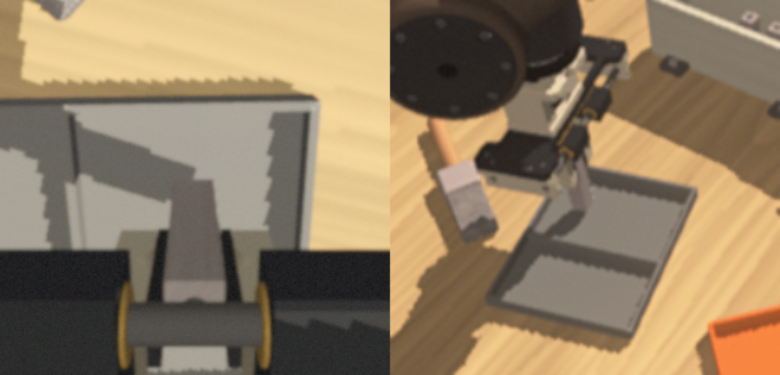

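Post is over the wide row. Lower the last millimetres watching the force.

arm_command([
  [0,0,-0.005],
  [0,0,-0.002],
], fingers=[1,1], roll=[0,0])

```text
t: 21.35
eef_pos: [0.603, 0.2253, 0.0574]
ee_rot: [3.113, 0.041, 0.261]
force: [0.5, -0.5, -2.3]
width: 0.0179
```

arm_command([
  [0,0,-0.002],
  [0,0,-0.002],
], fingers=[1,1], roll=[0,0])

```text
t: 21.55
eef_pos: [0.6036, 0.2254, 0.0552]
ee_rot: [3.113, 0.04, 0.262]
force: [-7.6, 0.5, 20.8]
width: 0.0177
```

arm_command([
  [0,0,0.001],
  [0,0,0],
  [0,0,0],
  [0,0,0.0],
  [0,0,0],
], fingers=[0.5,0.2,0.2,0.2,0.2], roll=[0,0,0,0,0])

```text
t: 22.05
eef_pos: [0.6047, 0.226, 0.058]
ee_rot: [3.114, 0.036, 0.263]
force: [-0.1, -1.4, 0.1]
width: 0.0351
```

arm_command([
  [0,0,0.02],
  [0,0,0.03],
  [0,0,0.04],
  [0,0,0.04],
  [0,0,0.03],
  [0,0,0],
], fingers=[0.2,0.2,0.2,0.2,0.2,0.2], roll=[0,0,0,0,0,0])

```text
t: 22.65
eef_pos: [0.6027, 0.2242, 0.2214]
ee_rot: [3.111, 0.042, 0.262]
force: [-0.1, 0.5, -0.1]
width: 0.0349
```

```bash
python3 look.py a6 wrist side
python3 - <<'E'
from h import *
a=cv2.imread("pics/wrist_a6.png")[100:350,150:410];b=cv2.imread("pics/side_a6.png")[200:390,70:270]
b=cv2.resize(b,None,fx=1.3,fy=250/190)
cv2.imwrite("pics/a6c.png",cv2.resize(np.hstack([a,b]),None,fx=1.5,fy=1.5))
E
```

```text
22.65 [ 0.67  0.34 -0.04  0.01 -1.25  1.16] [0.6027 0.2242 0.2214] [3.1113 0.0417 0.2623] F [-0.1327  0.5116 -0.0573] w 0.034911148596665734
```

View pics/a6c.png

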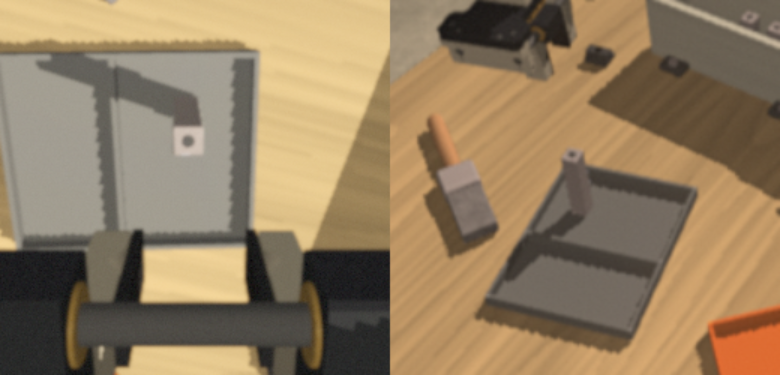

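arm_command([
  [-0.014,-0.043,0],
  [-0.014,-0.043,0],
  [-0.014,-0.043,0],
  [-0.014,-0.043,0],
  [-0.014,-0.043,0],
  [-0.014,-0.043,0],
  [-0.014,-0.043,-0.03],
  [0,0,-0.03],
], fingers=[0.22,0.22,0.22,0.22,0.22,0.22,0.22,0.22], roll=[-0.04,-0.04,-0.04,-0.04,-0.04,-0.04,-0.035,0])

```text
t: 23.55
eef_pos: [0.4953, -0.0815, 0.1494]
ee_rot: [3.107, 0.06, -0.022]
force: [1.1, 0.0, -0.2]
width: 0.0342
```

```bash
python3 look.py b1 wrist
python3 - <<'E'
from h import *
cv2.imwrite("pics/b1c.png",cv2.imread("pics/wrist_b1.png"))
E
```

```text
23.55 [ 0.24  0.18 -0.44  0.02 -1.02  1.3 ] [ 0.4953 -0.0815  0.1494] [ 3.1074  0.06   -0.0218] F [ 1.0641  0.039  -0.2356] w 0.034249840018600486
```

View pics/b1c.png

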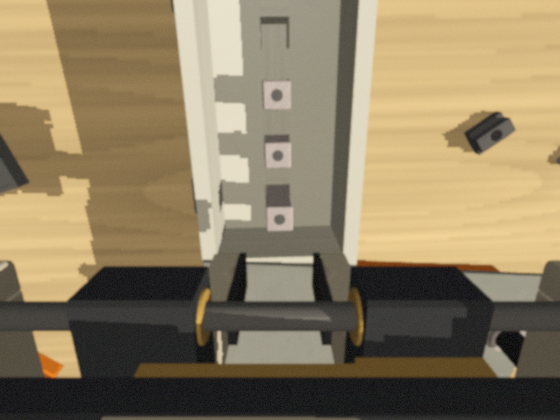

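Run:
```python
from h import *
s=np.load("b1.npy",allow_pickle=True).item()
print(pix2w("wrist",(280,219),.09,s),pix2w("wrist",(278,155),.07,s),pix2w("wrist",(277,95),.07,s))
```

```text
[ 0.49847141 -0.08365474  0.09      ] [ 0.53849801 -0.08372038  0.07      ] [ 0.57813116 -0.08387846  0.07      ]
```

arm_command([
  [0.003,-0.002,-0.015],
  [0,0,-0.015],
  [0,0,-0.01],
  [0,0,0],
], fingers=[0.22,0.22,0.22,0.22], roll=[0.009,0,0,0])

```text
t: 24.0
eef_pos: [0.4928, -0.0831, 0.0992]
ee_rot: [3.105, 0.077, -0.013]
force: [-0.1, 0.3, 0.7]
width: 0.0343
```

arm_command([
  [0.005,0,-0.015],
  [0.001,0,-0.015],
  [0.001,0,-0.01],
  [0,0,0],
], fingers=[0.22,0.22,0.22,0.22], roll=[0,0,0,0])

```text
t: 24.4
eef_pos: [0.5016, -0.0817, 0.0596]
ee_rot: [3.105, 0.076, -0.01]
force: [-0.0, -0.4, -0.2]
width: 0.0344
```

arm_command([
  [-0.004,-0.0015,-0.003],
  [0,0,0],
  [0,0,0],
  [0,0,0],
  [0,0,0],
  [0,0,0],
  [0,0,0],
], fingers=[0.22,1,1,1,1,1,1], roll=[0,0,0,0,0,0,0])

```text
t: 25.1
eef_pos: [0.498, -0.0828, 0.0586]
ee_rot: [3.105, 0.073, -0.01]
force: [-0.1, -0.0, -2.2]
width: 0.0175
```

arm_command([
  [0,0.0,0.015],
  [0,0,0.02],
  [0,0,0.03],
  [0,0,0.03],
  [0,0,0.03],
  [0,0,0],
], fingers=[1,1,1,1,1,1], roll=[0,0,0,0,0,0])

```text
t: 25.7
eef_pos: [0.4972, -0.083, 0.1869]
ee_rot: [3.105, 0.075, -0.01]
force: [0.8, -0.4, -1.8]
width: 0.0175
```

```bash
python3 look.py b2 wrist side
python3 - <<'E'
from h import *
a=cv2.imread("pics/wrist_b2.png")[150:350,150:410];b=cv2.imread("pics/side_b2.png")[60:260,130:390]
cv2.imwrite("pics/b2c.png",cv2.resize(np.hstack([a,b]),None,fx=1.5,fy=1.5))
E
```

```text
25.7 [ 0.24  0.15 -0.37  0.02 -1.13  1.31] [ 0.4972 -0.083   0.1869] [ 3.1048  0.0751 -0.0101] F [ 0.7885 -0.3682 -1.8433] w 0.01748651194113916
```

View pics/b2c.png

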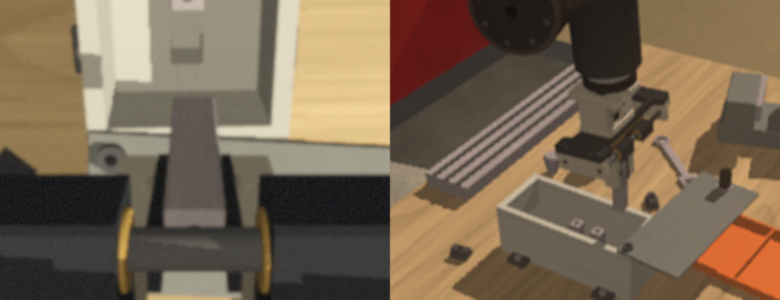

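arm_command([
  [0.004,0.04,0.01],
  [0.005,0.042,0],
  [0.005,0.042,0],
  [0.005,0.042,0],
  [0.005,0.042,0],
  [0.005,0.042,0],
  [0.005,0.038,0],
  [0,0,0],
], fingers=[1,1,1,1,1,1,1,1], roll=[0.04,0.04,0.04,0.04,0.04,0.04,0.04,0])

```text
t: 26.6
eef_pos: [0.522, 0.2128, 0.1809]
ee_rot: [3.1, 0.099, 0.273]
force: [0.1, -0.6, -2.0]
width: 0.0179
```

```bash
python3 look.py b3 wrist side
```

```text
26.6 [ 0.73  0.28 -0.22 -0.01 -1.18  1.12] [0.522  0.2128 0.1809] [3.1005 0.0992 0.2731] F [ 0.0759 -0.5519 -1.9829] w 0.017916809449854423
```

View pics/wrist_b3.png

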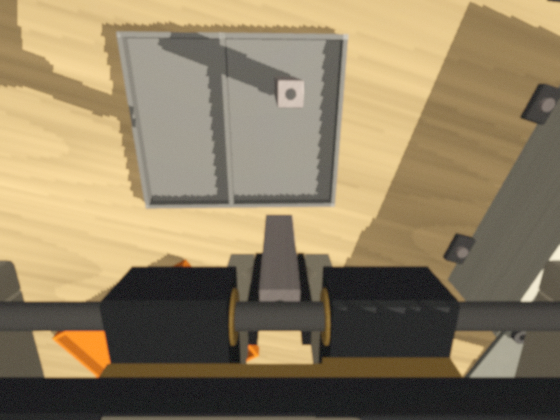

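```bash
cat > tray.py <<'E'
import sys
from h import *
np.set_printoptions(precision=4,suppress=True)
# order: L(far,short side), R(far,long side), BR, BL
def tray(name,px,z=.016):
    s=np.load(name+".npy",allow_pickle=True).item()
    P=np.array([pix2w("wrist",p,z,s)[:2] for p in px])
    print(P.tolist(),np.linalg.norm(P-np.roll(P,-1,0),axis=1))
    u=(P[1]-P[0])+(P[2]-P[3]);u/=np.linalg.norm(u);v=np.array([u[1],-u[0]])
    C=P.mean(0);print("C",C,"yaw_u",np.arctan2(u[1],u[0]))
    for n,o in(("long",.042),("short",-.052)):
        c=C+o*u;print(n,c,"near",c+.035*v,"far",c-.035*v)
    return C,u
E
python3 - <<'E'
from tray import *
tray("b3",[(120,35),(345,36),(333,206),(147,207)])
E
```

```text
[[0.6035831171749304, 0.36510610613677164], [0.6542259158047423, 0.18669136506512973], [0.5053814689793594, 0.14437051232625153], [0.4560764893653666, 0.32517556008842713]] [0.1855 0.1547 0.1874 0.1528]
C [0.5548 0.2553] yaw_u -1.2994243840568398
long [0.5661 0.2149] near [0.5324 0.2055] far [0.5998 0.2243]
short [0.5409 0.3054] near [0.5072 0.2961] far [0.5746 0.3148]
```

arm_command([
  [0.01,-0.007,-0.03],
  [0,0,-0.03],
  [0,0,-0.03],
  [0,0,-0.01],
  [0,0,0],
], fingers=[1,1,1,1,1], roll=[0,0,0,0,0])

```text
t: 27.2
eef_pos: [0.5296, 0.1963, 0.0763]
ee_rot: [3.098, 0.104, 0.264]
force: [0.1, 0.6, -2.0]
width: 0.0176
```

arm_command([
  [0.004,0.009,-0.01],
  [0,0,-0.005],
  [0,0,0],
], fingers=[1,1,1], roll=[0,0,0])

```text
t: 27.5
eef_pos: [0.5353, 0.2056, 0.0629]
ee_rot: [3.099, 0.101, 0.263]
force: [0.4, -1.0, -2.0]
width: 0.0175
```

arm_command([
  [0,0,-0.003],
], fingers=[1], roll=[0])

```text
t: 27.6
eef_pos: [0.5359, 0.2061, 0.0608]
ee_rot: [3.099, 0.1, 0.264]
force: [0.0, -0.3, -0.9]
width: 0.0179
```

arm_command([
  [-0.002,0,-0.003],
  [0,0,-0.0015],
], fingers=[1,1], roll=[0,0])

```text
t: 27.8
eef_pos: [0.534, 0.2064, 0.0568]
ee_rot: [3.1, 0.098, 0.264]
force: [0.3, 0.9, -2.3]
width: 0.0178
```

arm_command([
  [0,0,-0.0015],
], fingers=[1], roll=[0])

```text
t: 27.9
eef_pos: [0.5343, 0.2064, 0.0562]
ee_rot: [3.1, 0.098, 0.264]
force: [-3.5, -0.1, 14.2]
width: 0.0178
```

arm_command([
  [0,0,0.001],
  [0,0,0],
  [0,0,0],
  [0,0,0.0],
  [0,0,0],
], fingers=[0.5,0.2,0.2,0.2,0.2], roll=[0,0,0,0,0])

```text
t: 28.4
eef_pos: [0.5352, 0.207, 0.0585]
ee_rot: [3.1, 0.095, 0.265]
force: [1.3, 0.2, 0.7]
width: 0.0349
```

arm_command([
  [-0.001,0,0.015],
  [-0.002,0,0.02],
  [0,0,0.04],
  [0,0,0.04],
  [0,0,0.04],
  [0,0,0],
], fingers=[0.2,0.2,0.2,0.2,0.2,0.2], roll=[0,0,0,0,0,0])

```text
t: 29.0
eef_pos: [0.5304, 0.2053, 0.2175]
ee_rot: [3.098, 0.099, 0.264]
force: [0.3, 0.5, 0.2]
width: 0.0347
```

```bash
python3 look.py b4 wrist side
python3 - <<'E'
from h import *
a=cv2.imread("pics/wrist_b4.png")[0:250,100:360];b=cv2.imread("pics/side_b4.png")[200:390,70:270]
b=cv2.resize(b,None,fx=1.3,fy=250/190)
cv2.imwrite("pics/b4c.png",cv2.resize(np.hstack([a,b]),None,fx=1.5,fy=1.5))
E
```

```text
29.0 [ 0.71  0.26 -0.16 -0.   -1.26  1.13] [0.5304 0.2053 0.2175] [3.0976 0.0993 0.2645] F [0.2648 0.5095 0.1565] w 0.03467936097166623
```

View pics/b4c.png

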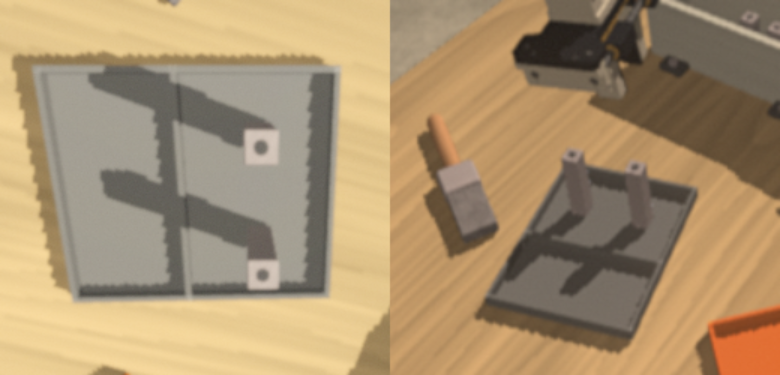

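arm_command([
  [0,0,0],
  [0,0,0],
  [0,0,0],
  [0,0,0],
  [0,0,0],
  [0,0,0],
  [0,0,0],
  [0,0,0],
], fingers=[0.22,0.22,0.22,0.22,0.22,0.22,0.22,0.22], roll=[0,0,0,0,0,0,0,0])

```text
t: 29.9
eef_pos: [0.5261, 0.2031, 0.2074]
ee_rot: [3.094, 0.115, 0.263]
force: [0.2, -0.5, 0.6]
width: 0.0338
```

arm_command([
  [0.005,-0.03,0],
  [0.005,-0.03,0],
  [0.005,-0.03,0],
  [0.005,-0.03,0],
  [0,-0.03,0],
  [0,-0.03,0],
  [0,-0.03,0],
  [0,-0.03,0],
], fingers=[0.22,0.22,0.22,0.22,0.22,0.22,0.22,0.22], roll=[0,0,0,0,0,0,0,0])

```text
t: 30.7
eef_pos: [0.5469, -0.0416, 0.208]
ee_rot: [3.094, 0.112, 0.269]
force: [0.6, 1.2, 0.8]
width: 0.0341
```

arm_command([
  [0.04,-0.02,0],
  [0.04,-0.02,0],
  [0.04,0,-0.02],
  [0.02,0,-0.03],
  [0,0,-0.03],
  [0,0,0],
  [0,0,0],
  [0,0,0],
], fingers=[0.22,0.22,0.22,0.22,0.22,0.22,0.22,0.22], roll=[-0.1,-0.1,-0.08,0,0,0,0,0])

```text
t: 31.5
eef_pos: [0.691, -0.0897, 0.1282]
ee_rot: [3.093, 0.108, -0.027]
force: [0.4, 0.1, 0.4]
width: 0.0342
```

arm_command([
  [0,0,0],
  [0,0,0],
  [0,0,0],
  [0,0,0],
  [0,0,0],
  [0,0,0],
  [0,0,0],
  [0,0,0],
], fingers=[0.22,0.22,0.22,0.22,0.22,0.22,0.22,0.22], roll=[0,0,0,0,0,0,0,0])

```text
t: 32.3
eef_pos: [0.6928, -0.0888, 0.1358]
ee_rot: [3.094, 0.098, -0.025]
force: [0.2, -0.2, 0.3]
width: 0.0344
```

arm_command([
  [0.03,0,0],
  [0.025,0,-0.015],
  [0,0,-0.02],
  [0,0,0],
  [0,0,0],
  [0,0,0],
  [0,0,0],
  [0,0,0],
], fingers=[0.22,0.22,0.22,0.22,0.22,0.22,0.22,0.22], roll=[0,0,0,0,0,0,0,0])

```text
t: 33.1
eef_pos: [0.7495, -0.089, 0.1029]
ee_rot: [3.094, 0.096, -0.024]
force: [0.5, -0.6, 0.1]
width: 0.0341
```

arm_command([
  [0,0,0],
  [0,0,0],
  [0,0,0],
  [0,0,0],
  [0,0,0],
  [0,0,0],
  [0,0,0],
  [0,0,0],
], fingers=[0.22,0.22,0.22,0.22,0.22,0.22,0.22,0.22], roll=[0,0,0,0,0,0,0,0])

```text
t: 33.9
eef_pos: [0.7498, -0.089, 0.1051]
ee_rot: [3.094, 0.094, -0.024]
force: [-0.0, -0.3, -0.7]
width: 0.034
```

arm_command([
  [0,0,0.04],
  [0,0,0.04],
  [-0.03,0,0],
  [-0.03,0,0],
  [-0.03,0,0],
  [-0.03,0,0],
  [0,0,0],
  [0,0,0],
], fingers=[0.22,0.22,0.22,0.22,0.22,0.22,0.22,0.22], roll=[-0.15,-0.15,-0.15,-0.15,-0.15,-0.15,-0.15,-0.15])

```text
t: 34.7
eef_pos: [0.6248, -0.0883, 0.1861]
ee_rot: [3.097, 0.098, -1.229]
force: [0.0, -0.1, 0.4]
width: 0.0343
```

arm_command([
  [0,0,0],
  [0,0,0],
  [0,0,0],
  [0,0,0],
  [0,0,0],
  [0,0,0],
  [0,0,0],
  [0,0,0],
], fingers=[0.22,0.22,0.22,0.22,0.22,0.22,0.22,0.22], roll=[-0.15,-0.15,-0.15,-0.15,-0.15,-0.15,-0.15,-0.15])

```text
t: 35.5
eef_pos: [0.6244, -0.0891, 0.1878]
ee_rot: [3.098, 0.1, -2.429]
force: [0.3, 0.5, -0.2]
width: 0.0341
```

arm_command([
  [0,0,0],
  [0,0,0],
  [0,0,0],
  [0,0,0],
  [0,0,0],
  [0,0,0],
], fingers=[0.22,0.22,0.22,0.22,0.22,0.22], roll=[-0.15,-0.15,-0.15,-0.15,-0.1,0])

```text
t: 36.1
eef_pos: [0.6238, -0.0893, 0.189]
ee_rot: [3.098, 0.102, -3.137]
force: [-0.0, -0.1, -0.7]
width: 0.0341
```

```bash
python3 look.py c1 wrist
```

```text
36.1 [ 0.15  0.26 -0.21 -0.03 -0.99 -1.7 ] [ 0.6238 -0.0893  0.189 ] [ 3.0978  0.1018 -3.1366] F [-0.0316 -0.1455 -0.7412] w 0.034136934391742174
```

View pics/wrist_c1.png

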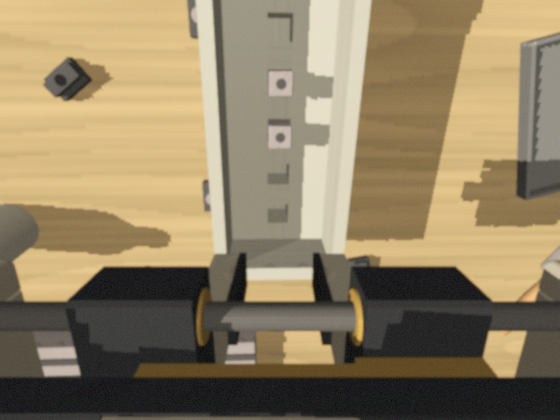

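Run:
```python
from h import *
s=np.load("c1.npy",allow_pickle=True).item()
print(pix2w("wrist",(280,136),.07,s),pix2w("wrist",(281,84),.07,s),w2pix("wrist",s["eef_pos"],s))
```

```text
[ 0.57711572 -0.08338457  0.07      ] [ 0.53838356 -0.08305963  0.07      ] [278.12826485 270.74599107]
```

arm_command([
  [-0.022,0.003,-0.03],
  [-0.02,0.002,-0.03],
  [0,0,-0.03],
  [0,0,0],
  [0,0,0],
], fingers=[0.22,0.22,0.22,0.22,0.22], roll=[-0.018,0,0,0,0])

```text
t: 36.65
eef_pos: [0.5824, -0.0846, 0.0993]
ee_rot: [3.099, 0.107, -3.136]
force: [0.1, 0.7, 0.0]
width: 0.0343
```

```bash
python3 look.py c2 wrist;python3 - <<'E'
from h import *
crop(cv2.imread("pics/wrist_c2.png"),150,100,410,350,3,"c2c.png")
E
```

```text
36.65 [ 0.17  0.28 -0.42 -0.04 -0.76 -1.71] [ 0.5824 -0.0846  0.0993] [ 3.0986  0.1067 -3.1365] F [0.1483 0.6851 0.0364] w 0.034279582131939046
```

View pics/c2c.png

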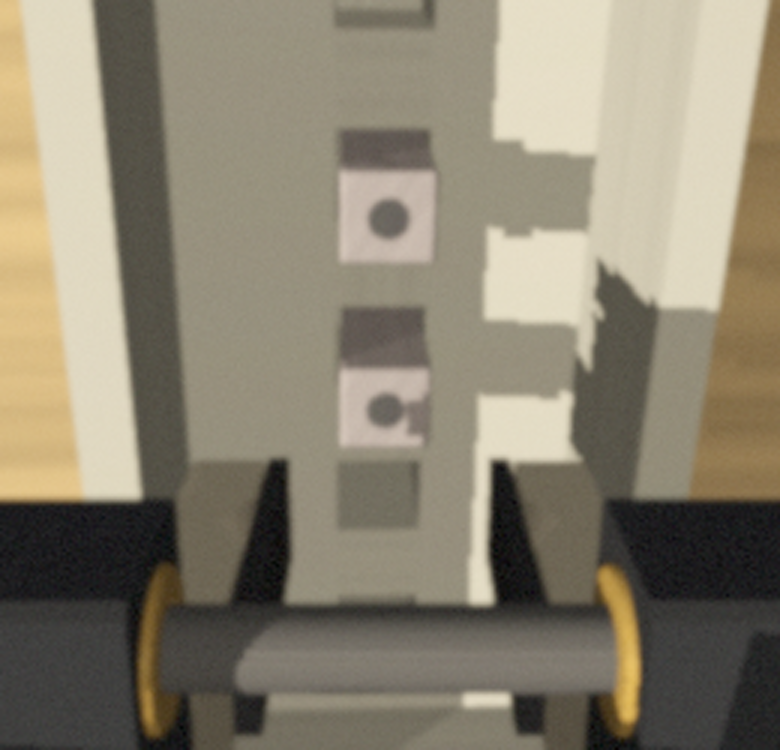

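arm_command([
  [-0.002,0.001,-0.02],
  [0,0,-0.015],
  [0,0,-0.01],
  [0,0,0],
], fingers=[0.22,0.22,0.22,0.22], roll=[-0.018,0,0,0])

```text
t: 37.1
eef_pos: [0.5862, -0.0834, 0.0597]
ee_rot: [3.098, 0.117, 3.131]
force: [-0.5, -0.0, 0.2]
width: 0.0341
```

arm_command([
  [-0.006,0.0,-0.01],
  [-0.001,0,-0.005],
  [0,0,0],
], fingers=[0.22,0.22,0.22], roll=[0,0,0])

```text
t: 37.4
eef_pos: [0.5804, -0.0833, 0.0458]
ee_rot: [3.098, 0.12, 3.132]
force: [0.1, -0.3, -0.2]
width: 0.0338
```

arm_command([
  [0,0,0.002],
  [0,0,0],
  [0,0,0],
  [0,0,0],
  [0,0,0],
  [0,0,0],
], fingers=[1,1,1,1,1,1], roll=[0,0,0,0,0,0])

```text
t: 38.0
eef_pos: [0.5807, -0.0835, 0.0488]
ee_rot: [3.098, 0.121, 3.132]
force: [-0.6, -0.2, -1.8]
width: 0.0177
```

arm_command([
  [0,0.0,0.015],
  [0,0,0.02],
  [0,0,0.03],
  [0,0,0.03],
  [0,0,0.03],
  [0,0,0],
], fingers=[1,1,1,1,1,1], roll=[0,0,0,0,0,0])

```text
t: 38.6
eef_pos: [0.5797, -0.0835, 0.1765]
ee_rot: [3.098, 0.118, 3.132]
force: [-0.0, -0.3, -0.7]
width: 0.0174
```

```bash
python3 look.py c3 wrist side
python3 - <<'E'
from h import *
a=cv2.imread("pics/wrist_c3.png")[150:350,150:410];b=cv2.imread("pics/side_c3.png")[60:260,130:390]
cv2.imwrite("pics/c3c.png",cv2.resize(np.hstack([a,b]),None,fx=1.5,fy=1.5))
E
```

```text
38.6 [ 0.18  0.19 -0.34 -0.03 -0.92 -1.74] [ 0.5797 -0.0835  0.1765] [3.0982 0.1181 3.1323] F [-0.0389 -0.2595 -0.6969] w 0.017438044688706005
```

View pics/c3c.png

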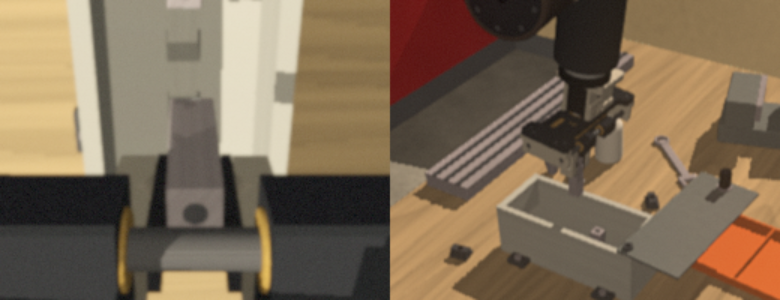

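arm_command([
  [0,0.042,0.015],
  [0,0.042,0.01],
  [0,0.042,0],
  [0,0.042,0],
  [0,0.042,0],
  [0,0.042,0],
  [0,0.042,0],
  [0,0.042,0],
], fingers=[1,1,1,1,1,1,1,1], roll=[0.035,0.035,0.035,0.035,0.035,0.035,0.035,0.035])

```text
t: 39.5
eef_pos: [0.5687, 0.258, 0.1848]
ee_rot: [3.101, 0.092, -2.871]
force: [1.1, 0.0, -1.2]
width: 0.0178
```

arm_command([
  [0,0.025,0.0],
  [0,0.02,0],
  [0,0,0],
], fingers=[1,1,1], roll=[0,0,0])

```text
t: 39.8
eef_pos: [0.5661, 0.3088, 0.1786]
ee_rot: [3.104, 0.085, -2.866]
force: [0.7, -0.2, -2.4]
width: 0.0176
```

```bash
python3 look.py c4 wrist side
```

```text
39.8 [ 0.81  0.29 -0.21  0.01 -0.98 -2.11] [0.5661 0.3088 0.1786] [ 3.1041  0.0851 -2.8656] F [ 0.6617 -0.1815 -2.381 ] w 0.017582128663199297
```

View pics/wrist_c4.png

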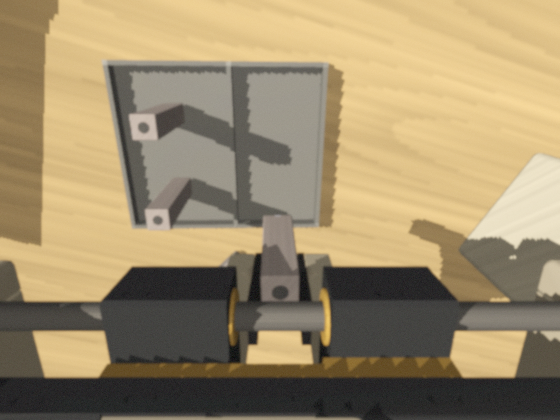

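View pics/side_c4.png

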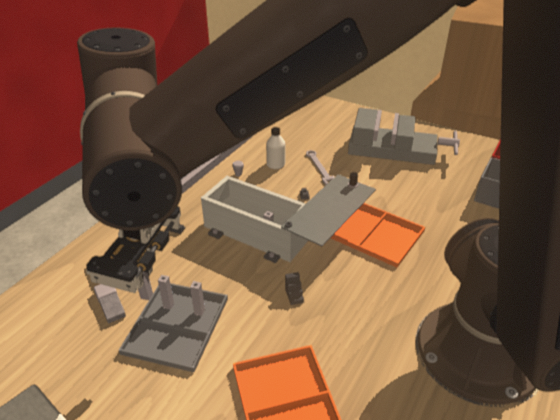

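Run:
```python
from tray import *
tray("c4",[(319,226),(134,226),(107,64),(327,65)])
s=np.load("c4.npy",allow_pickle=True).item()
print(pix2w("wrist",(143,127),.088,s),pix2w("wrist",(158,219),.088,s))
```

```text
[[0.6034378529981033, 0.36961584545317017], [0.6523211836500726, 0.18723460462908023], [0.5067475895289706, 0.14811873746786666], [0.4560647998643965, 0.3270918828599115]] [0.1888 0.1507 0.186  0.1534]
C [0.5546 0.258 ] yaw_u -1.3019319254596275
long [0.5658 0.2175] near [0.5321 0.2082] far [0.5995 0.2268]
short [0.5408 0.3081] near [0.5071 0.2988] far [0.5746 0.3174]
[0.5331 0.2051 0.088 ] [0.6004 0.225  0.088 ]
```

arm_command([
  [0.01,0.008,-0.03],
  [0,0.003,-0.03],
  [0,0.003,-0.03],
  [0,0,-0.02],
  [0,0,0],
  [0,0,0],
], fingers=[1,1,1,1,1,1], roll=[0,0,0,0,0,0])

```text
t: 40.5
eef_pos: [0.5774, 0.3137, 0.0666]
ee_rot: [3.105, 0.085, -2.874]
force: [1.6, -0.7, -0.3]
width: 0.0177
```

arm_command([
  [-0.003,0.002,-0.008],
  [0,0,-0.006],
  [0,0,0],
], fingers=[1,1,1], roll=[0,0,0])

```text
t: 40.8
eef_pos: [0.5757, 0.3158, 0.055]
ee_rot: [3.102, 0.09, -2.876]
force: [-1.6, 0.0, -1.7]
width: 0.0177
```

arm_command([
  [0,0,-0.003],
], fingers=[1], roll=[0])

```text
t: 40.9
eef_pos: [0.5762, 0.3162, 0.0529]
ee_rot: [3.102, 0.091, -2.875]
force: [-0.9, 0.0, -2.1]
width: 0.0178
```

arm_command([
  [0,0,-0.003],
  [0,0,-0.002],
], fingers=[1,1], roll=[0,0])

```text
t: 41.1
eef_pos: [0.5764, 0.3166, 0.0482]
ee_rot: [3.101, 0.092, -2.875]
force: [0.3, -0.2, -1.9]
width: 0.018
```

arm_command([
  [0,0,-0.002],
], fingers=[1], roll=[0])

```text
t: 41.2
eef_pos: [0.5768, 0.3169, 0.0466]
ee_rot: [3.101, 0.093, -2.875]
force: [-3.5, -2.2, 15.1]
width: 0.0177
```

arm_command([
  [0,0,0.001],
  [0,0,0],
  [0,0,0],
  [0,0,0.0],
  [0,0,0],
], fingers=[0.5,0.2,0.2,0.2,0.2], roll=[0,0,0,0,0])

```text
t: 41.7
eef_pos: [0.5775, 0.3176, 0.0484]
ee_rot: [3.1, 0.095, -2.874]
force: [0.3, 0.0, 0.2]
width: 0.0348
```

arm_command([
  [0,0,0.015],
  [0,0,0.025],
  [0,0,0.04],
  [0,0,0.04],
  [0,0,0.03],
  [0,0,0],
], fingers=[0.2,0.2,0.2,0.2,0.2,0.2], roll=[0,0,0,0,0,0])

```text
t: 42.3
eef_pos: [0.5758, 0.3158, 0.202]
ee_rot: [3.103, 0.091, -2.874]
force: [-0.8, -0.4, 0.0]
width: 0.0352
```

```bash
python3 look.py c5 wrist side
python3 - <<'E'
from h import *
a=cv2.imread("pics/wrist_c5.png")[0:250,80:340];b=cv2.imread("pics/side_c5.png")[200:390,70:270]
b=cv2.resize(b,None,fx=1.3,fy=250/190)
cv2.imwrite("pics/c5c.png",cv2.resize(np.hstack([a,b]),None,fx=1.5,fy=1.5))
E
```

```text
42.3 [ 0.81  0.29 -0.16  0.02 -1.03 -2.12] [0.5758 0.3158 0.202 ] [ 3.1029  0.0909 -2.8744] F [-0.7908 -0.3572  0.0111] w 0.03515067859547997
```

View pics/c5c.png

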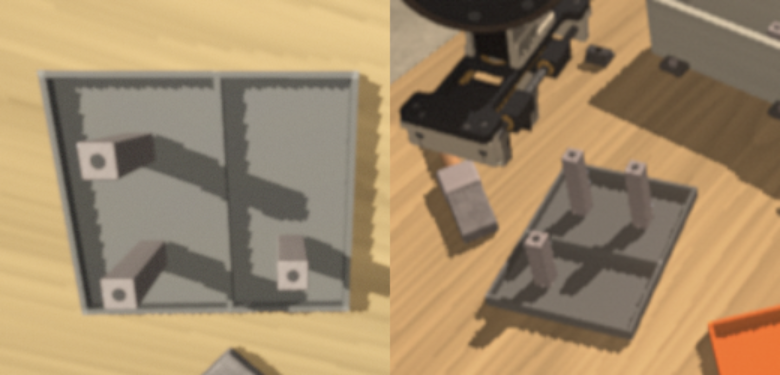

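arm_command([
  [-0.002,-0.043,0],
  [-0.002,-0.043,0],
  [-0.002,-0.043,0],
  [-0.002,-0.043,0],
  [-0.004,-0.043,0],
  [-0.004,-0.043,0],
  [-0.004,-0.043,0],
  [-0.004,-0.043,0],
], fingers=[0.22,0.22,0.22,0.22,0.22,0.22,0.22,0.22], roll=[-0.035,-0.035,-0.035,-0.035,-0.035,-0.035,-0.035,-0.035])

```text
t: 43.2
eef_pos: [0.5414, -0.0383, 0.1838]
ee_rot: [3.11, 0.067, 3.125]
force: [1.8, -0.0, 0.4]
width: 0.0343
```

arm_command([
  [-0.003,-0.03,-0.01],
  [-0.003,-0.02,-0.02],
  [0,0,-0.02],
  [0,0,0],
], fingers=[0.22,0.22,0.22,0.22], roll=[0,0,0,0])

```text
t: 43.6
eef_pos: [0.5298, -0.096, 0.1271]
ee_rot: [3.111, 0.058, 3.116]
force: [-0.3, -0.1, 0.1]
width: 0.0344
```

```bash
python3 look.py d1 wrist
```

```text
43.6 [ 0.17  0.19 -0.46 -0.02 -0.86 -1.75] [ 0.5298 -0.096   0.1271] [3.1109 0.0584 3.116 ] F [-0.3387 -0.1348  0.1301] w 0.03444509446999432
```

View pics/wrist_d1.png

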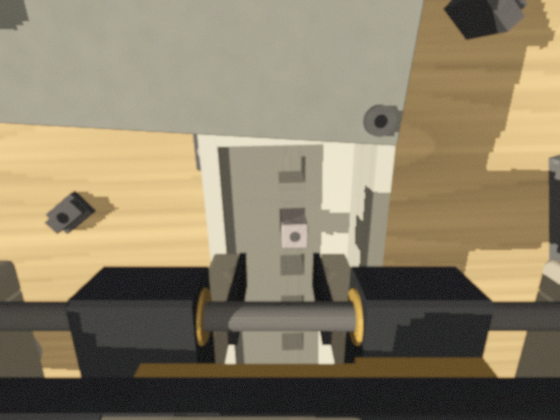

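arm_command([
  [0.01,0.013,0],
  [0,0,-0.015],
  [0,0,-0.015],
  [0,0,0],
], fingers=[0.22,0.22,0.22,0.22], roll=[0.012,0,0,0])

```text
t: 44.05
eef_pos: [0.5445, -0.0789, 0.1003]
ee_rot: [3.111, 0.063, 3.134]
force: [-1.1, 0.2, 0.1]
width: 0.0343
```

```bash
python3 look.py d2 wrist;python3 - <<'E'
from h import *
crop(cv2.imread("pics/wrist_d2.png"),150,100,410,350,3,"d2c.png")
E
```

```text
44.05 [ 0.2   0.24 -0.47 -0.02 -0.79 -1.76] [ 0.5445 -0.0789  0.1003] [3.1113 0.0633 3.1341] F [-1.1446  0.1799  0.1443] w 0.034300147293397636
```

View pics/d2c.png

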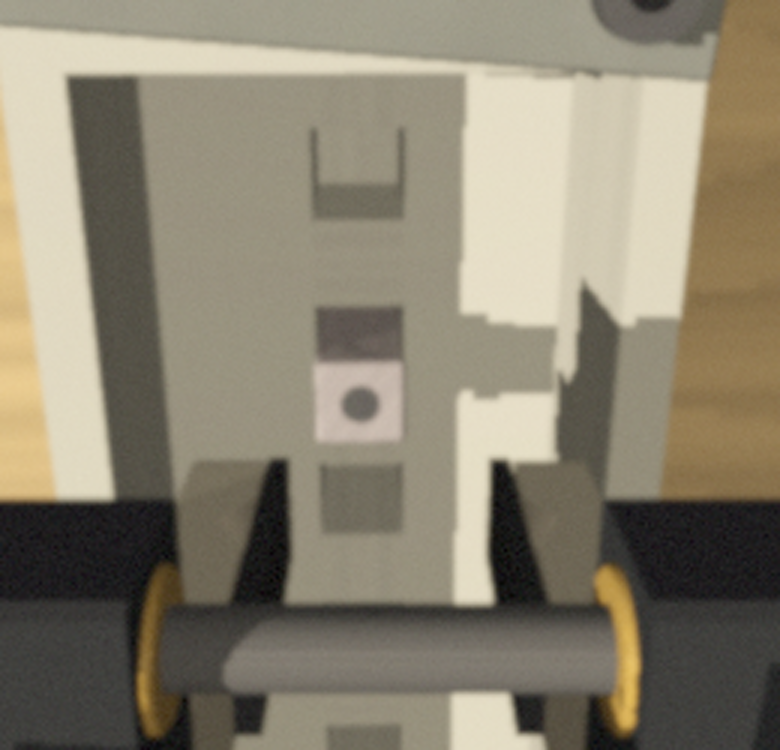

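arm_command([
  [-0.005,-0.0042,-0.003],
  [0,0,-0.015],
  [0,0,-0.015],
  [0,0,0],
], fingers=[0.22,0.22,0.22,0.22], roll=[-0.006,0,0,0])

```text
t: 44.5
eef_pos: [0.5425, -0.0819, 0.0718]
ee_rot: [3.111, 0.071, 3.131]
force: [-0.5, -0.4, -0.3]
width: 0.0342
```

arm_command([
  [-0.003,-0.001,-0.015],
  [-0.001,0,-0.008],
  [0,0,-0.003],
  [0,0,0],
], fingers=[0.22,0.22,0.22,0.22], roll=[0,0,0,0])

```text
t: 44.9
eef_pos: [0.5405, -0.0827, 0.049]
ee_rot: [3.111, 0.076, 3.131]
force: [-1.2, -0.2, -0.4]
width: 0.0339
```

arm_command([
  [-0.0005,0,-0.002],
  [0,0,0],
  [0,0,0],
  [0,0,0],
  [0,0,0],
  [0,0,0],
], fingers=[1,1,1,1,1,1], roll=[0,0,0,0,0,0])

```text
t: 45.5
eef_pos: [0.5411, -0.0831, 0.0486]
ee_rot: [3.111, 0.078, 3.132]
force: [1.1, -1.1, -1.2]
width: 0.0177
```

arm_command([
  [0,0.0,0.015],
  [0,0,0.02],
  [0,0,0.03],
  [0,0,0.03],
  [0,0,0.03],
  [0,0,0],
], fingers=[1,1,1,1,1,1], roll=[0,0,0,0,0,0])

```text
t: 46.1
eef_pos: [0.5397, -0.0825, 0.1763]
ee_rot: [3.111, 0.075, 3.131]
force: [0.8, -0.4, -1.6]
width: 0.0176
```

```bash
python3 look.py d3 wrist side
python3 - <<'E'
from h import *
a=cv2.imread("pics/wrist_d3.png")[150:350,150:410];b=cv2.imread("pics/side_d3.png")[60:260,130:390]
cv2.imwrite("pics/d3c.png",cv2.resize(np.hstack([a,b]),None,fx=1.5,fy=1.5))
E
```

```text
46.1 [ 0.2   0.15 -0.39 -0.02 -0.95 -1.77] [ 0.5397 -0.0825  0.1763] [3.1105 0.0749 3.1313] F [ 0.7744 -0.3563 -1.6344] w 0.017561016006154975
```

View pics/d3c.png

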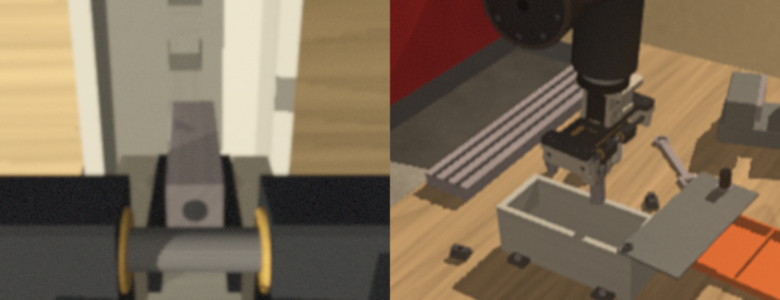

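arm_command([
  [-0.003,0.042,0.02],
  [-0.003,0.042,0.015],
  [-0.003,0.042,0],
  [-0.003,0.042,0],
  [-0.003,0.042,0],
  [-0.003,0.042,0],
  [-0.003,0.042,0],
  [-0.003,0.042,0],
], fingers=[1,1,1,1,1,1,1,1], roll=[0.035,0.035,0.035,0.035,0.035,0.035,0.035,0.035])

```text
t: 47.0
eef_pos: [0.5038, 0.2591, 0.1957]
ee_rot: [3.114, 0.049, -2.873]
force: [1.7, -0.3, -2.1]
width: 0.0176
```

arm_command([
  [0,0.02,0.0],
  [0,0.015,0],
  [0,0,0],
], fingers=[1,1,1], roll=[0,0,0])

```text
t: 47.3
eef_pos: [0.5012, 0.2991, 0.1904]
ee_rot: [3.117, 0.043, -2.868]
force: [0.5, -1.4, -2.3]
width: 0.0174
```

```bash
python3 look.py d4 wrist side
```

```text
47.3 [ 0.88  0.21 -0.29  0.   -1.03 -2.17] [0.5012 0.2991 0.1904] [ 3.1169  0.0425 -2.8678] F [ 0.4554 -1.4353 -2.3138] w 0.017420214614491607
```

View pics/wrist_d4.png

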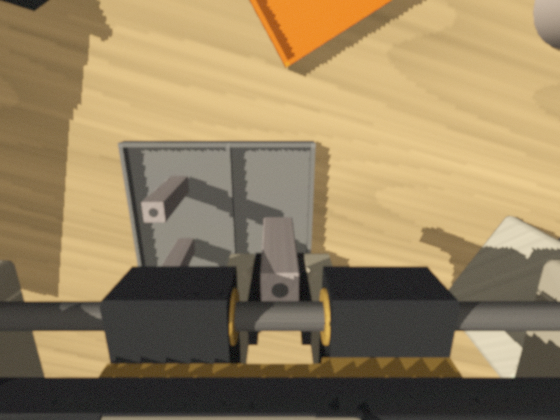

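View pics/side_d4.png

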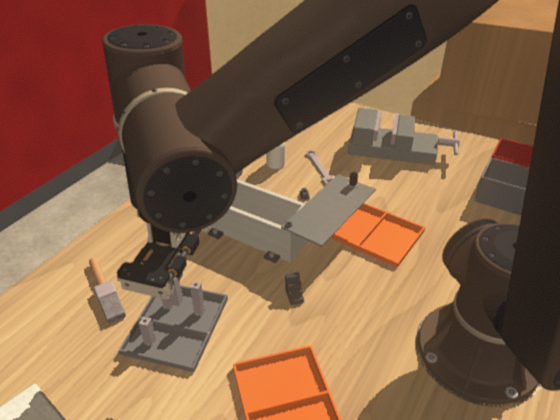

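Run:
```python
from h import *
s=np.load("d4.npy",allow_pickle=True).item()
print(pix2w("wrist",(122,143),.016,s),pix2w("wrist",(315,143),.016,s),pix2w("wrist",(153,212),.088,s))
```

```text
[0.50332951 0.14763688 0.016     ] [0.45339331 0.32706659 0.016     ] [0.53300162 0.20516724 0.088     ]
```

arm_command([
  [0.006,0.001,-0.03],
  [0,0.001,-0.03],
  [0,0.001,-0.03],
  [0,0,-0.02],
  [0,0,0],
  [0,0,0],
], fingers=[1,1,1,1,1,1], roll=[0,0,0,0,0,0])

```text
t: 48.0
eef_pos: [0.5091, 0.2928, 0.0792]
ee_rot: [3.117, 0.044, -2.878]
force: [0.8, 0.8, -1.5]
width: 0.0178
```

arm_command([
  [-0.002,0.003,-0.015],
  [0,0,-0.01],
  [0,0,0],
], fingers=[1,1,1], roll=[0,0,0])

```text
t: 48.3
eef_pos: [0.5094, 0.2958, 0.0578]
ee_rot: [3.114, 0.049, -2.88]
force: [-0.0, 0.4, -1.7]
width: 0.0179
```

arm_command([
  [0,0,-0.003],
], fingers=[1], roll=[0])

```text
t: 48.4
eef_pos: [0.5101, 0.2962, 0.056]
ee_rot: [3.113, 0.051, -2.88]
force: [0.9, 1.3, -1.1]
width: 0.0179
```

arm_command([
  [-0.002,0,-0.004],
  [0,0,-0.003],
  [0,0,-0.002],
], fingers=[1,1,1], roll=[0,0,0])

```text
t: 48.7
eef_pos: [0.5087, 0.2967, 0.048]
ee_rot: [3.112, 0.053, -2.88]
force: [0.1, -0.8, -1.6]
width: 0.0176
```

arm_command([
  [0,0,-0.002],
], fingers=[1], roll=[0])

```text
t: 48.8
eef_pos: [0.509, 0.297, 0.0464]
ee_rot: [3.112, 0.054, -2.879]
force: [-4.0, -1.8, 18.5]
width: 0.0174
```

arm_command([
  [0,0,0.001],
  [0,0,0],
  [0,0,0],
  [0,0,0.0],
  [0,0,0],
], fingers=[0.5,0.2,0.2,0.2,0.2], roll=[0,0,0,0,0])

```text
t: 49.3
eef_pos: [0.5098, 0.2978, 0.0483]
ee_rot: [3.111, 0.056, -2.878]
force: [0.9, 0.9, -0.9]
width: 0.0349
```

arm_command([
  [-0.001,0,0.015],
  [0,0,0.025],
  [0,0,0.04],
  [0,0,0.04],
  [0,0,0.04],
  [0,0,0],
], fingers=[0.2,0.2,0.2,0.2,0.2,0.2], roll=[0,0,0,0,0,0])

```text
t: 49.9
eef_pos: [0.5072, 0.2957, 0.2125]
ee_rot: [3.114, 0.052, -2.879]
force: [1.2, -0.3, -0.7]
width: 0.0351
```

```bash
python3 look.py d5 wrist side
python3 - <<'E'
from h import *
a=cv2.imread("pics/wrist_d5.png")[50:300,80:340];b=cv2.imread("pics/side_d5.png")[200:390,70:270]
b=cv2.resize(b,None,fx=1.3,fy=250/190)
cv2.imwrite("pics/d5c.png",cv2.resize(np.hstack([a,b]),None,fx=1.5,fy=1.5))
E
```

```text
49.9 [ 0.87  0.19 -0.26  0.01 -1.06 -2.18] [0.5072 0.2957 0.2125] [ 3.1141  0.0522 -2.8786] F [ 1.1683 -0.3392 -0.7037] w 0.035052308988116496
```

View pics/d5c.png

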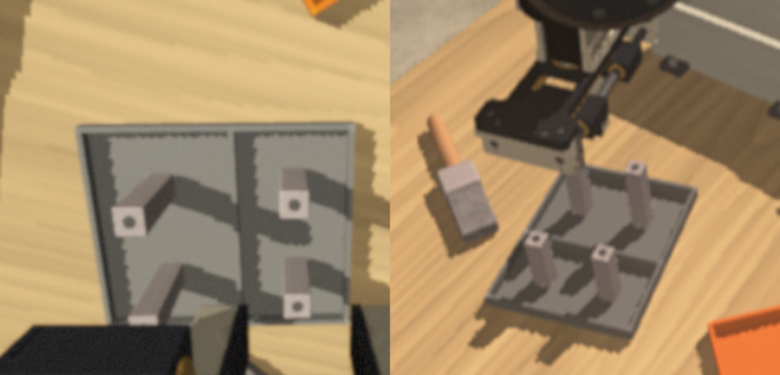

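arm_command([
  [0,-0.04,0.02],
  [-0.004,-0.042,0.01],
  [-0.008,-0.042,0.0],
  [-0.008,-0.042,0],
  [-0.008,-0.042,0],
  [-0.008,-0.042,0],
  [-0.008,-0.042,0],
  [-0.008,-0.042,0],
], fingers=[0.22,0.22,-0.4,-0.4,-0.4,-0.4,-0.4,-0.4], roll=[0.075,0.075,0.075,0.075,0.075,0.075,0.075,0.075])

```text
t: 50.8
eef_pos: [0.445, -0.0482, 0.2264]
ee_rot: [3.115, 0.03, -2.25]
force: [1.6, -0.3, 0.0]
width: 0.0613
```

arm_command([
  [-0.008,-0.04,0.0],
  [-0.008,-0.04,0],
  [-0.008,-0.04,0.0],
  [-0.005,-0.035,0],
  [0,0,0],
  [0,0,0],
], fingers=[-0.4,-0.4,-0.4,-0.4,-0.4,-0.4], roll=[0.075,0.075,0.075,0.075,0.075,0])

```text
t: 51.4
eef_pos: [0.4074, -0.2133, 0.2183]
ee_rot: [3.102, 0.027, -1.865]
force: [-0.6, 0.1, 0.2]
width: 0.0614
```

```bash
python3 look.py e1 wrist side
```

```text
51.4 [-0.08  0.03 -0.41 -0.04 -1.16 -0.19] [ 0.4074 -0.2133  0.2183] [ 3.1019  0.0267 -1.8647] F [-0.6133  0.1357  0.1571] w 0.061399441732673365
```

View pics/wrist_e1.png

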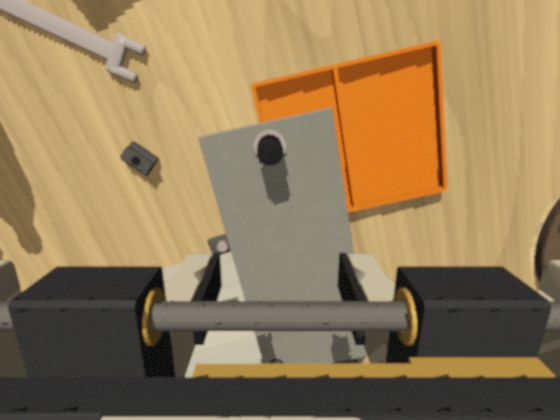

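View pics/side_e1.png

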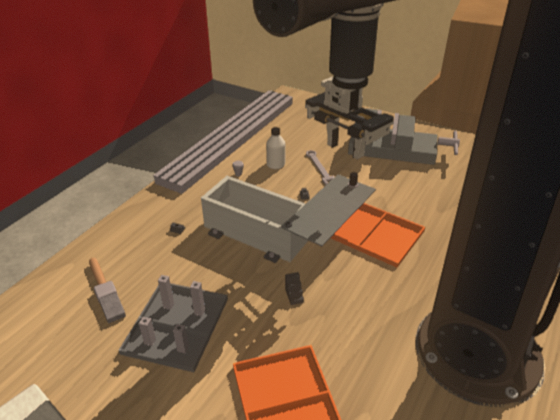

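Run:
```python
from h import *
s=np.load("e1.npy",allow_pickle=True).item()
k=pix2w("wrist",(270,151),.132,s);print(k,k-s["eef_pos"])
print(k[:2]-[.4572,-.0395],np.linalg.norm(k[:2]-[.4572,-.0395]),np.arctan2(k[1]+.0395,k[0]-.4572))
```

```text
[ 0.39612729 -0.25941639  0.132     ] [-0.01127277 -0.04616553 -0.08634277]
[-0.06107271 -0.21991639] 0.22823911743219089 -1.8416791163645492
```

arm_command([
  [-0.006,-0.025,-0.02],
  [-0.006,-0.02,-0.02],
  [0,0,-0.02],
  [0,0,-0.01],
  [0,0,0],
  [0,0,0],
], fingers=[-0.4,-0.4,-0.4,-0.4,-0.4,-0.4], roll=[0,0,0,0,0,0])

```text
t: 52.1
eef_pos: [0.3973, -0.2546, 0.1463]
ee_rot: [3.103, 0.027, -1.868]
force: [0.6, 0.4, -0.0]
width: 0.0614
```

```bash
python3 look.py e2 wrist
```

```text
52.1 [-0.18  0.12 -0.49 -0.04 -0.99 -0.1 ] [ 0.3973 -0.2546  0.1463] [ 3.1031  0.0267 -1.8676] F [ 0.5993  0.3961 -0.0345] w 0.0613855310077766
```

View pics/wrist_e2.png

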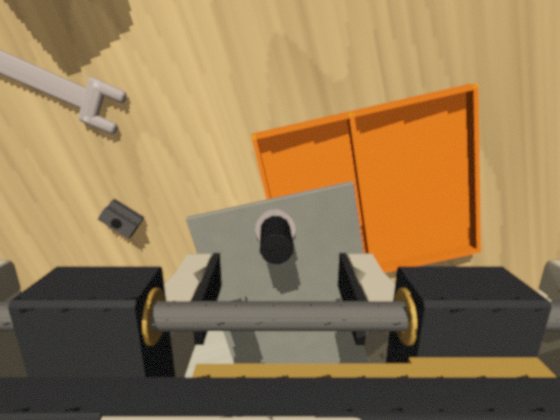

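arm_command([
  [-0.001,-0.004,-0.015],
  [0,0,-0.015],
  [0,0,-0.008],
  [0,0,0],
], fingers=[-0.4,-0.4,-0.4,-0.4], roll=[0,0,0,0])

```text
t: 52.55
eef_pos: [0.4001, -0.2581, 0.1116]
ee_rot: [3.111, 0.027, -1.865]
force: [0.0, -1.2, 0.6]
width: 0.0609
```

Run:
```python
from h import *
s=get_state();print(s["eef_pos"]);i=grab_frame("wrist");cv2.imwrite("pics/e3.png",i[180:360,150:410])
print(w2pix("wrist",(.396,-.2585,.132),s))
```

```text
[ 0.40005338 -0.25806566  0.1115896 ]
[287.0682657  287.99131797]
```

View pics/e3.png

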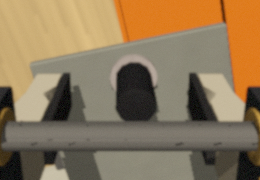

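arm_command([
  [-0.004,-0.001,-0.004],
  [0,0,0],
  [0,0,0],
  [0,0,0],
  [0,0,0],
  [0,0,0],
  [0,0,0],
  [0,0,0],
], fingers=[-0.4,1,1,1,1,1,1,1], roll=[0,0,0,0,0,0,0,0], newtons=10)

```text
t: 53.4
eef_pos: [0.3975, -0.2596, 0.1105]
ee_rot: [3.116, 0.027, -1.864]
force: [-0.1, -0.6, -0.5]
width: 0.0198
```

```bash
python3 arc.py -1.3 7
```

```text
th0 -1.835600629294929 r 0.2280560184316164 z 0.11048466923095217 yaw -1.8638370749467061 q [-0.19  0.16 -0.54 -0.04 -0.89 -0.08]
[[0.0174, -0.0019], [0.0171, -0.0026], [0.0172, -0.0013], [0.0173, 0.0001], [0.0172, 0.0014], [0.0171, 0.0027], [0.0168, 0.004]]
```

arm_command([
  [0.0174,-0.0019,-0.001],
  [0.0171,-0.0026,0],
  [0.0172,-0.0013,0],
  [0.0173,0.0001,0],
  [0.0172,0.0014,0],
  [0.0171,0.0027,0],
  [0.0168,0.004,0],
  [0,0,0],
], fingers=[1,1,1,1,1,1,1,1], roll=[0.075,0.075,0.075,0.075,0.075,0.075,0.075,0])

```text
t: 54.2
eef_pos: [0.5172, -0.2595, 0.1103]
ee_rot: [3.109, 0.024, -1.319]
force: [0.3, 2.7, 2.9]
width: 0.0193
```

```bash
python3 arc.py -0.75 7
```

```text
th0 -1.3043541555306715 r 0.2280617703971344 z 0.11031121678881439 yaw -1.3185873167779658 q [-0.13  0.33 -0.32 -0.01 -0.97  0.39]
[[0.0165, 0.0074], [0.0166, 0.0067], [0.016, 0.008], [0.0153, 0.0093], [0.0145, 0.0104], [0.0137, 0.0116], [0.0127, 0.0126]]
```

arm_command([
  [0.0165,0.0074,-0.001],
  [0.0166,0.0067,0],
  [0.016,0.008,0],
  [0.0153,0.0093,0],
  [0.0145,0.0104,0],
  [0.0137,0.0116,0],
  [0.0127,0.0126,0],
  [0,0,0],
], fingers=[1,1,1,1,1,1,1,1], roll=[0.075,0.075,0.075,0.075,0.075,0.075,0.075,0])

```text
t: 55.0
eef_pos: [0.6221, -0.1965, 0.1103]
ee_rot: [3.102, 0.022, -0.78]
force: [-0.6, 1.2, 2.9]
width: 0.0196
```

```bash
python3 arc.py -0.30 6
```

```text
th0 -0.7610258344691339 r 0.22771588573633872 z 0.11029278780783848 yaw -0.7799212308572998 q [-0.    0.43 -0.16  0.01 -1.02  0.78]
[[0.0102, 0.0142], [0.0104, 0.0139], [0.0094, 0.0146], [0.0082, 0.0153], [0.007, 0.0159], [0.0058, 0.0164]]
```

arm_command([
  [0.0102,0.0142,0],
  [0.0104,0.0139,0],
  [0.0094,0.0146,0],
  [0.0082,0.0153,0],
  [0.007,0.0159,0],
  [0.0058,0.0164,0],
  [0,0,0],
], fingers=[1,1,1,1,1,1,1], roll=[0.075,0.075,0.075,0.075,0.075,0.075,0])

```text
t: 55.7
eef_pos: [0.6727, -0.1111, 0.1103]
ee_rot: [3.099, 0.018, -0.332]
force: [0.7, 1.7, 1.6]
width: 0.02
```

```bash
python3 arc.py -0.19 4
```

```text
th0 -0.3205649598741442 r 0.22710865082614695 z 0.1103177761691826 yaw -0.33248071670194745 q [ 0.14  0.47 -0.11  0.03 -1.03  1.08]
[[0.0012, 0.0074], [0.002, 0.0071], [0.0017, 0.0072], [0.0015, 0.0072]]
```

arm_command([
  [0.0012,0.0074,0],
  [0.002,0.0071,0],
  [0.0017,0.006,0],
  [0.001,0.004,0],
], fingers=[1,1,1,1], roll=[0.03,0.03,0.03,0.02])

```text
t: 56.1
eef_pos: [0.6786, -0.0895, 0.1104]
ee_rot: [3.099, 0.016, -0.227]
force: [1.0, -2.4, 0.7]
width: 0.02
```

```bash
python3 arc.py -0.19 4
```

```text
th0 -0.22211019052565287 r 0.2269770421395598 z 0.11039251977639894 yaw -0.22721967839137558 q [ 0.17  0.47 -0.11  0.04 -1.02  1.15]
[[-0.0006, 0.002], [0.0004, 0.0018], [0.0004, 0.0018], [0.0003, 0.0018]]
```

arm_command([
  [0,0.003,0],
  [0,0.003,0],
  [0,0.003,0],
], fingers=[1,1,1], roll=[0,0,0])

```text
t: 56.4
eef_pos: [0.6795, -0.0846, 0.1104]
ee_rot: [3.094, 0.013, -0.228]
force: [4.5, -21.9, -6.4]
width: 0.0204
```

arm_command([
  [0,0.003,0],
  [0,0.001,0],
], fingers=[1,1], roll=[0,0])

```text
t: 56.6
eef_pos: [0.6795, -0.0852, 0.1104]
ee_rot: [3.089, 0.013, -0.231]
force: [1.0, 0.3, 1.2]
width: 0.02
```

```bash
python3 arc.py -0.19 4
```

```text
th0 -0.20290677037300484 r 0.22698124670901534 z 0.11037907883083525 yaw -0.23093381116620026 q [ 0.18  0.47 -0.11  0.05 -1.02  1.13]
[[-0.0008, 0.0009], [0.0001, 0.0007], [0.0001, 0.0007], [0.0001, 0.0007]]
```

arm_command([
  [0,0.003,0],
  [0,0.002,0],
  [0,0.0,0],
  [0,0,0],
  [0,0,0],
], fingers=[1,1,0.4,0.2,0.2], roll=[0,0,0,0,0])

```text
t: 57.1
eef_pos: [0.678, -0.0851, 0.1096]
ee_rot: [3.083, 0.015, -0.236]
force: [0.4, 0.6, -0.9]
width: 0.0338
```

arm_command([
  [0,0,0.02],
  [0,0,0.03],
  [0,0,0.04],
  [-0.02,0,0.04],
  [-0.04,0,0.02],
  [-0.04,0,0],
  [0,0,0],
], fingers=[0.2,0.2,0.2,0.2,0.2,0.2,0.2], roll=[0,0,0,0.06,0.06,0.06,0])

```text
t: 57.8
eef_pos: [0.5714, -0.0816, 0.2615]
ee_rot: [3.083, 0.022, -0.048]
force: [0.6, 0.7, 0.7]
width: 0.035
```

```bash
python3 look.py f1 wrist side top;python3 - <<'E'
from h import *
crop(cv2.imread("pics/side_f1.png"),190,150,330,270,5,"f1c.png")
E
```

```text
57.8 [ 0.23  0.19 -0.16  0.05 -1.26  1.28] [ 0.5714 -0.0816  0.2615] [ 3.0834  0.0223 -0.0479] F [0.5911 0.6619 0.7038] w 0.03500489067011213
```

View pics/wrist_f1.png

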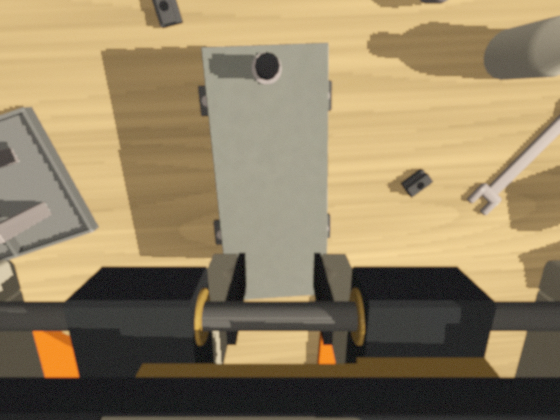

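View pics/f1c.png

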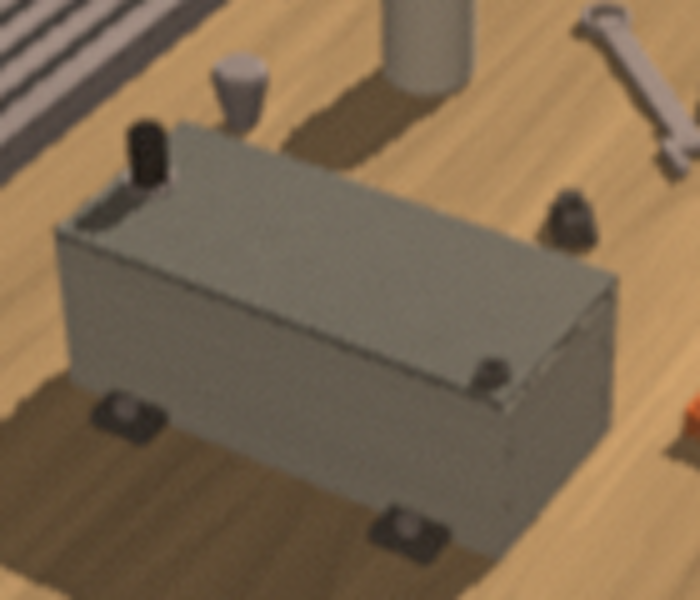

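Run:
```python
from h import *
s=np.load("f1.npy",allow_pickle=True).item()
k=pix2w("wrist",(267,66),.132,s);print("knob",k)
print("edges",[pix2w("wrist",p,.099,s) for p in [(204,47),(327,43),(327,230),(220,230)]])
```

```text
knob [ 0.67845044 -0.08398761  0.132     ]
edges [array([ 0.69787223, -0.03224255,  0.099     ]), array([ 0.69686562, -0.13776089,  0.099     ]), array([ 0.52172653, -0.13797741,  0.099     ]), array([ 0.52945262, -0.02827329,  0.099     ])]
```

View pics/top_f1.png

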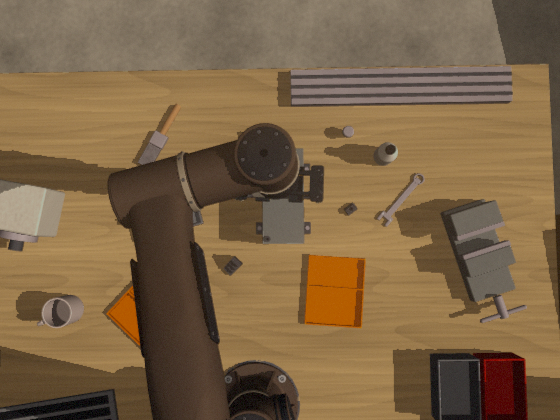

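View pics/side_f1.png

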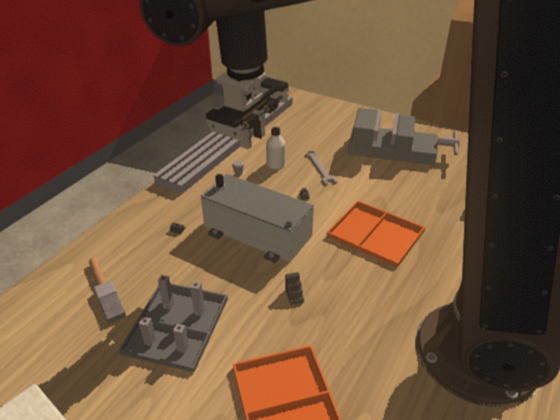

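arm_command([
  [0.04,-0.001,-0.02],
  [0.04,0,-0.03],
  [0.025,0,-0.03],
  [0,0,-0.02],
  [0,0,0],
  [0,0,0],
], fingers=[0.1,0.1,0.1,0.1,0.1,0.1], roll=[-0.06,-0.06,-0.04,0,0,0])

```text
t: 58.55
eef_pos: [0.6886, -0.0817, 0.1525]
ee_rot: [3.081, 0.024, -0.219]
force: [-0.7, 0.2, 0.6]
width: 0.0394
```

arm_command([
  [-0.01,-0.003,-0.005],
  [0,0,-0.015],
  [0,0,-0.012],
  [0,0,-0.008],
  [0,0,0],
], fingers=[0.1,0.1,0.1,0.1,0.1], roll=[0,0,0,0,0])

```text
t: 59.05
eef_pos: [0.6781, -0.0847, 0.1131]
ee_rot: [3.083, 0.02, -0.218]
force: [-0.0, -0.3, -0.1]
width: 0.0396
```

arm_command([
  [-0.002,0.004,0],
  [0,0.003,0],
  [0,0.002,0],
], fingers=[0.1,0.1,0.1], roll=[0,0,0])

```text
t: 59.35
eef_pos: [0.6765, -0.0752, 0.1141]
ee_rot: [3.083, 0.018, -0.218]
force: [0.1, 0.1, -0.5]
width: 0.0395
```

arm_command([
  [0,0.002,-0.001],
  [0,0.002,-0.001],
], fingers=[0.1,0.1], roll=[0,0])

```text
t: 59.55
eef_pos: [0.6766, -0.0743, 0.1139]
ee_rot: [3.078, 0.017, -0.218]
force: [0.4, -12.6, 2.6]
width: 0.0394
```

arm_command([
  [0,0.002,0],
], fingers=[0.1], roll=[0])

```text
t: 59.65
eef_pos: [0.6765, -0.0744, 0.1142]
ee_rot: [3.075, 0.017, -0.218]
force: [1.0, -11.7, -4.7]
width: 0.0395
```

arm_command([
  [0,-0.005,0],
  [0,-0.004,0.0],
  [0,0,0.02],
  [0,0,0.03],
  [0,0,0.04],
  [-0.02,0,0.04],
  [-0.03,0,0.02],
  [0,0,0],
], fingers=[0.1,0.1,0.1,0.1,0.1,0.1,0.1,0.1], roll=[0,0,0,0,0,0,0,0])

```text
t: 60.45
eef_pos: [0.6246, -0.0837, 0.2687]
ee_rot: [3.076, 0.018, -0.218]
force: [0.2, -0.1, 0.7]
width: 0.0392
```

```bash
python3 look.py g1 side;python3 - <<'E'
from h import *
i=cv2.imread("pics/side_g1.png"); cv2.imwrite("pics/g1c.png",cv2.resize(i[150:390,80:330],None,fx=2.4,fy=2.4))
a=cv2.imread("pics/side_f1.png")
d=cv2.absdiff(i,a).max(2); print((d[200:400,80:240]>40).sum())
E
```

```text
60.45 [ 0.21  0.28 -0.03  0.05 -1.31  1.13] [ 0.6246 -0.0837  0.2687] [ 3.0763  0.0184 -0.2181] F [ 0.2337 -0.1103  0.6616] w 0.039205838292277785
2524
```

View pics/g1c.png

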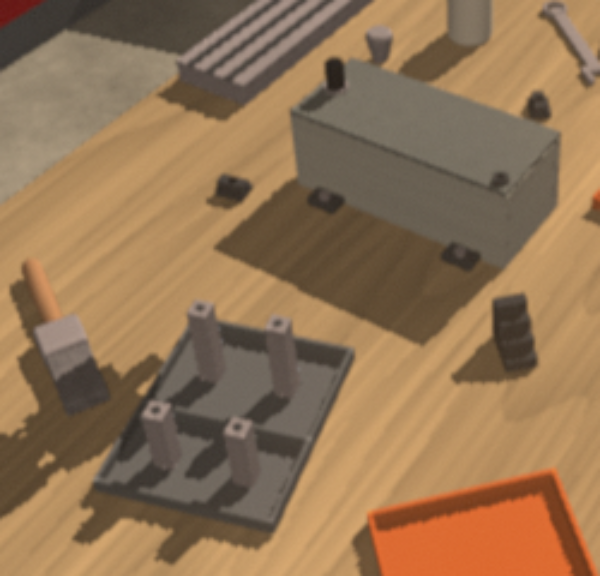

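```bash
python3 -c "
from station import *
print(job_done())"
```

```text
the job is handed in; nothing more can be done
None
```

The job is done and handed in at about 60 s of the 210 s allowed. I swung the cover open to its stop and lifted out the four posts that were present. There were two long and two short, and the well at x = +40 mm was empty from the start. I set the long posts upright in the wide row and the short posts upright in the narrow row. Then I swung the cover back home.

- **Posts:** the last side picture shows all four standing in the correct rows. I measured the tray before each of the four placings and it agreed within about 3–4 mm each time, so I saw no sign that it had been knocked.
- **Cover:** the last picture shows it flush over the magazine. After closing it I pushed the knob again, and it did not move at 12 N. When opening, I took the stop as reached from a rise to about 14 N and the knob angle (about 1.84 rad measured, 1.85 expected). I did not measure the cover angle itself.
- **Bystanders:** they look unmoved in the pictures, judged by eye only.
- **Disagreements:** the top camera read about 3–5 mm off in y from the wrist camera, and I used the wrist readings. The tool also drifted out of vertical by up to about 0.12 rad over the run. I corrected the positions for this, and the posts still stood upright.

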